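Slide the tall block crate home to the batten

ROBOT

A 7-joint arm with a two-finger parallel gripper is mounted at the origin on the work surface. World frame = base frame: x ahead of the robot, y to its left, z up, the work surface at z = 0. Lengths are in m, angles in rad, forces in N, time in s.
With the tool pointing down it reaches from about 0.425 to 0.925 m from the base axis. Payload 6.8 kg.
Tool frame: the origin (TCP) lies at the very end of the fingers, on their centre line; the grasp point (between the pads) lies 19 mm behind it; x points along the fingers, y is the direction in which the jaws open and shut, and the axes are right-handed (so a half turn about x gives the same grasp; the last joint's range is limited). The gripper opens to 85 mm and grips with 20 to 120 N. Pads are 22 mm wide; open, the fingers measure 114 mm over their backs; the gripper's body (76 mm by 85 mm) begins 54 mm behind the grasp point. The pads swing forward as they close: fully open they stand 13 mm farther back than shut.
Start: joints at [-1.264, 0.477, 0.022, 1.555, -0.011, 1.109, -0.083], TCP at [0.272, 0.618, 0.205] pointing down, gripper open.
Joint ranges: [-2.96, 2.96], [-0.34, 2.1], [-1.41, 1.46], [0.24, 2.44], [-1.37, 4.51], [0.17, 1.92], [-2.96, 2.96]. Speed limits (rad/s): [2.39, 2.39, 3.14, 3.14, 3.14, 3.14, 3.14].

INTERFACE

Orientations are given as a rotation vector (axis times angle).
In Python, from bench import get_obs, grab_frame, camera_info, hand_in gives the robot as it stands.
- The arm moves only by the tool apply_moves, never from a script. Its argument "series" is text: rows parted by semicolons, each of 7 numbers parted by spaces: the turn, a rotation vector about the tool's x, y, z in rad, then the shift along the tool's x, y, z in m, then the opening, from 0 (shut) to 1 (fully open). In form: wx wy wz tx ty tz hand; .... A call has 1 to 12 rows; each row is the pose to reach, as a shift and turn from the pose commanded when the call began, along the tool's axes at that moment; what a row does not reach only later rows make up. A row lasts 1/8 s, in which the tool goes at most 62.5 mm and 10.7 degrees, less where a joint would pass 70% of its speed; a pose out of reach is approached as far as the arm can. A call with a gripper value outside its range is refused whole. The fingers move at their own pace and stop on an object; "force" is the grip in N (left out, the last holds). Time passes only in rows, so rows that repeat a pose let the fingers close. It gives the time, the measured TCP pose, the force and the opening at its end, in the units of the state.
- get_obs(): the state, without advancing time (a new reading comes with each control period).
- grab_frame(name): name is "scene" or "top" or "wrist"; returns the picture (384x512x3 uint8, blue, green, red); there is no depth.
- camera_info(name): a dict with "fov_y" (degrees; the focal length in pixels is half the picture's height over the tangent of half this angle, whatever the lens; pixels are square), "cx", "cy" (the principal point, pixels), "D" ([k1, k2, p1, p2, k3] as OpenCV has them; the pictures are not rectified), "rvec" (rotation vector, rad) and "tvec" (3), from world to camera coordinates, as OpenCV has them. Camera axes: x right, y down, z forward; pixel columns grow to the right and rows downward; lengths in m; the calibration is good to about 2 mm. A picture is of the moment at which its call begins: read the wrist's pose just before it. camera_info takes no time and is no camera call; for the wrist camera it gives the pose at the moment of the call.
- hand_in(): hands the job in, once; it reports no verdict.
The state is a dict: "clock": time; "joints": joint angles; "qvel": joint speeds; "tau": joint torques, N m; "tcp_pos": TCP position; "orientation": TCP orientation; "contact_force": force on the tool from outside, world axes, zero at the start; "moment": the same for the moment, N m; "grip_width": finger opening in m.
Only numpy, scipy, OpenCV 4.12 (cv2) and the standard library are available. Lean on these libraries where they do the work, as an engineer would, in place of code of your own. Each camera call takes 0.05 s, during which the arm holds its last target.

TASK

The tall crate of printing blocks has been left standing out on the printing table. Without gripping or lifting anything, push it low, on its base board only, so that it slides upright and never rocks, back into its empty place in the row along the wooden batten at the back of the table, until it stands square against the batten in the gap between the colour-pad box and the big flat printing block. Do not push on its walls or touch the printing blocks that stand in it, and leave everything else where it is.

Things in the scene. Friction and masses are not known exactly. Their poses are not given: they have to be found in the camera images.
- crate: the tall plywood crate on its base board; the board is 110 mm deep (x), 150 wide (y), 30 high and stands out all round below the walls. Origin: centre of its underside. 1.3 to 2 kg in all, loose; slides at 7 to 14 N; pushed on a broad side above 75 mm it tips. Starts 115 to 145 mm short of its place, up to 70 mm to either side, a broad side to the robot, +x to the batten within 0.25 rad
- walls: the crate's four plywood walls with dark corner straps, part of it, not to be pushed on: 90 (x) x 134 mm (y) outside, from 30 to 160 mm above the table, so set back 10 mm from the base board's edge at front and back and 8 mm at the sides. Origin and axes: as the crate
- blocks: the three printing blocks standing on edge in the crate, fixed to it, filling it; they stick out of the top up to 192 mm above the table. Not to be touched. Origin: on the crate's axis 30 mm above the crate's underside
- berth (a point): where the crate's origin is, on the table, when the crate stands home, touching the batten in the middle of the gap; +x points square to the batten, +y along it to the left. The batten is fixed, 30 mm high, 25 deep, 740 long, its front face 55 mm beyond this point. The gap between the neighbours is about 190 mm wide
- pad_box: open wooden colour-pad box with a blue pad, 80 deep (x), 130 wide (y), 46 mm high, 0.6 kg, loose, against the batten on one side of the gap (either side), centre about 160 to 168 mm from the middle of the gap. Origin: centre of its underside
- big_block: flat printing block with brass pins on top, 80 deep (x), 130 wide (y), 45 mm high, 0.6 kg, loose, against the batten on the other side of the gap, centre about 160 to 168 mm from the middle of the gap. Origin: centre of its underside
- brush_pot: white pot of brushes, 72 mm across, pot 95 mm high, brushes to 180 mm, loose, by the batten left of the row, 285 to 300 mm from the middle of the gap. Origin: centre of its underside
- mallet: wooden mallet lying on the table at the right, handle 25 mm thick along its x, head 55 x 95 x 56 mm at its +x end, 220 mm long in all. Origin: on the table under the handle line, 60 mm from the head's centre
- small_block: small printing block with a grip bar on top, 90 x 70 x 49 mm, at the left of the table. Origin: centre of its underside
- scrub_brush: wooden scrubbing brush, 130 x 50 x 36 mm, at the left near the robot. Origin: centre of its underside
- paste_jar: glass jar with a steel lid, 70 mm across, 85 mm high, at the right of the table. Origin: centre of its underside
Mind the look-alikes: they are no part of the job. Leave any orange or red look-alike of the crate alone.

How it is judged:
By the outcome, as a careful person would: the job done as asked, in the order asked, and still so for the second after the job is handed in, with the robot touching nothing.
It also fails if it takes over 64 s, if anything falls off the work surface, if the arm or the gripper's body presses on something with over 40 N, if the wrist force passes 120 N, or if a joint passes its speed limit or range.

## Working session

There is one attempt and no reset: what is moved stays moved. The work goes in short steps, Python scripts to look and compute and a tool call to move; the robot and the scene stay as the last step left them, time stands still between calls to the robot, and variables do not carry over. Pictures are saved under pics/ and viewed, and the job is handed in when it is done.

Besides the shell and the picture viewer there is one more tool, called as name(argument=value, ...), one argument or row to a line, values as JSON. apply_moves: Moves the arm, as the interface text tells. Its arguments: {"type":"object","properties":{"series":{"type":"string"},"force":{"type":"number"}},"required":["series"]}

```bash
ls; mkdir -p pics; python3 - <<'E'
from bench import *
import cv2
o=get_obs();print(o)
for n in ["scene","top","wrist"]:
    i=camera_info(n);print(n,i);cv2.imwrite(f"pics/{n}0.png",grab_frame(n))
E
```

```text
pics
{'clock': 0.0, 'joints': array([-1.26410257,  0.47779647,  0.02234787,  1.55648036, -0.01153043,
        1.10930756, -0.08308767]), 'qvel': array([-0.00057317, -0.00186224, -0.00021451,  0.0008698 ,  0.00099292,
       -0.00029389, -0.00097408]), 'tau': array([ 4.67141635e-04, -5.96452045e+01,  1.60812624e+00, -2.81194675e+01,
        1.24586347e-02,  9.29083413e-03, -4.66557523e-06]), 'tcp_pos': array([0.27177415, 0.61714856, 0.20371615]), 'orientation': array([ 0.32390019,  1.54647108, -0.32681417]), 'contact_force': array([ 0.19444313, -1.07680679, -0.6887174 ]), 'moment': array([ 0.01599317,  0.06064918, -0.00761548]), 'grip_width': 0.0853675845978105}
scene {'fov_y': 47.22564709039921, 'cx': 254.36390289884827, 'cy': 189.47732571434042, 'D': array([-0.14036603,  0.        ,  0.        ,  0.        ,  0.        ]), 'rvec': array([ 0.97414249,  2.33713779, -1.17047626]), 'tvec': array([ 0.31961656, -0.17347634,  1.48762952])}
top {'fov_y': 45.911545038651326, 'cx': 257.14291112557197, 'cy': 192.31518758158512, 'D': array([-0.07218602,  0.        ,  0.        ,  0.        ,  0.        ]), 'rvec': array([ 2.12022484, -2.10353955,  0.22774414]), 'tvec': array([-0.02300682,  0.46616805,  1.61836514])}
wrist {'fov_y': 67.09961792352787, 'cx': 252.89099665244956, 'cy': 189.9624552323131, 'D': array([-0.03527115,  0.        ,  0.        ,  0.        ,  0.        ]), 'rvec': array([-2.41989645, -1.57803197, -0.22806263]), 'tvec': array([-0.67346086, -0.03681636,  0.37911282])}
```

View pics/scene0.png

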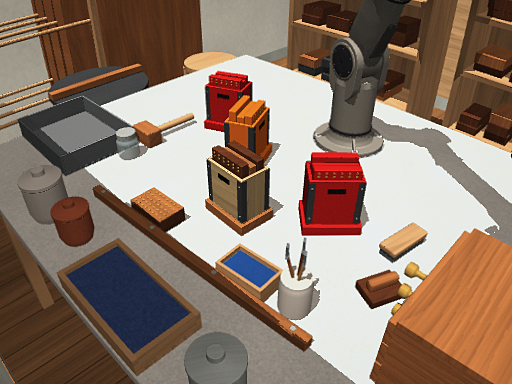

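View pics/top0.png

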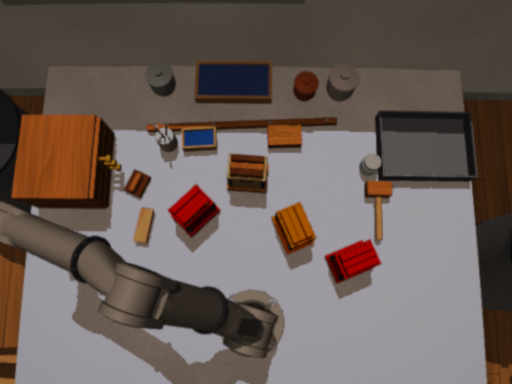

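View pics/wrist0.png

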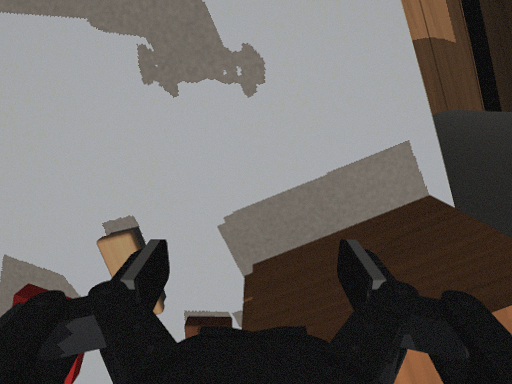

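```bash
python3 - <<'E'
import cv2
t=cv2.imread('pics/top0.png');s=cv2.imread('pics/scene0.png')
c=t[105:265,140:345];cv2.imwrite('pics/topc.png',cv2.resize(c[:100],None,fx=3.9,fy=3.9,interpolation=cv2.INTER_CUBIC))
c=s[130:300,120:320];cv2.imwrite('pics/scc.png',cv2.resize(c,None,fx=3.5,fy=3.5,interpolation=cv2.INTER_CUBIC))
E
```

```text
(no output)
```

View pics/topc.png

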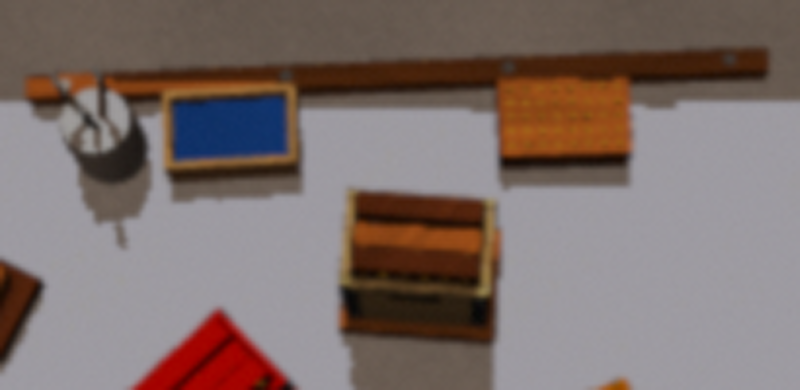

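View pics/scc.png

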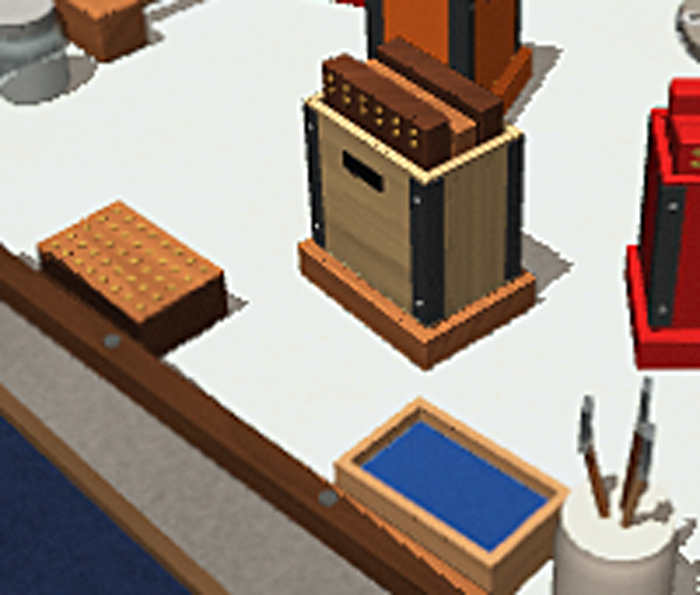

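```bash
cat > h.py <<'E'
import numpy as np,cv2
from bench import *
def ray(n,pts,ci=None):
    i=ci or camera_info(n);f=192/np.tan(np.radians(i['fov_y']/2))
    K=np.array([[f,0,i['cx']],[0,f,i['cy']],[0,0,1]])
    u=cv2.undistortPoints(np.array(pts,float).reshape(-1,1,2),K,i['D']).reshape(-1,2)
    R=cv2.Rodrigues(i['rvec'])[0];d=np.c_[u,np.ones(len(u))]@R;c=-R.T@i['tvec'];return c,d
def onz(n,pts,z,ci=None):
    c,d=ray(n,pts,ci);return c+d*((z-c[2])/d[:,2])[:,None]
def proj(n,P):
    i=camera_info(n);f=192/np.tan(np.radians(i['fov_y']/2))
    K=np.array([[f,0,i['cx']],[0,f,i['cy']],[0,0,1]])
    return cv2.projectPoints(np.array(P,float),i['rvec'],i['tvec'],K,i['D'])[0].reshape(-1,2)
S=lambda p:np.array(p)/3.5+[120,130]
T=lambda p:np.array(p)/3.9+[140,105]
E
python3 - <<'E'
from h import *
np.set_printoptions(precision=4,suppress=True)
for nm,n,z,p in [("crate bot",'scene',0,S([(300,270),(427,368),(537,297)])),("crate top.03",'scene',.03,S([(300,243),(427,342),(537,272)])),
("crate bot",'top',0,T([(341,332),(493,340)])),
("pad",'scene',.046,S([(420,398),(335,463),(495,566),(568,490)])),("big",'scene',.045,S([(118,200),(38,247),(145,322),(225,270)])),
("pad",'top',.046,T([(165,92),(296,84),(298,163),(168,172)])),("big",'top',.045,T([(498,80),(630,76),(630,152),(501,157)])),
("batfront",'scene',.03,S([(0,243),(160,352),(330,480)])),("batback",'scene',.03,S([(0,303),(390,592)])),("batback/front.03",'top',.03,T([(25,76),(765,48),(310,92),(490,84),(765,75)]))]:
    P=onz(n,p,z)[:,:2];print(nm,n);print(np.c_[P,np.r_[np.linalg.norm(np.diff(P,axis=0),axis=1),0]])
E
```

```text
crate bot scene
[[ 0.5828 -0.0591  0.1497]
 [ 0.5909  0.0904  0.1138]
 [ 0.4771  0.0926  0.    ]]
crate top.03 scene
[[ 0.5844 -0.0543  0.1495]
 [ 0.5947  0.0948  0.1118]
 [ 0.4829  0.0966  0.    ]]
crate bot top
[[ 0.4845  0.0933  0.1481]
 [ 0.4777 -0.0546  0.    ]]
pad scene
[[0.6488 0.1443 0.0788]
 [0.7274 0.149  0.1293]
 [0.7165 0.2778 0.0759]
 [0.6413 0.2679 0.    ]]
big scene
[[ 0.6614 -0.1805  0.0776]
 [ 0.7387 -0.1742  0.1272]
 [ 0.7317 -0.0472  0.0762]
 [ 0.6558 -0.0533  0.    ]]
pad top
[[0.7131 0.2677 0.1283]
 [0.7221 0.1398 0.0809]
 [0.6413 0.1356 0.126 ]
 [0.6313 0.2612 0.    ]]
big top
[[ 0.7283 -0.0577  0.1295]
 [ 0.7338 -0.1871  0.0781]
 [ 0.6557 -0.1859  0.1253]
 [ 0.6494 -0.0607  0.    ]]
batfront scene
[[ 0.7483 -0.2177  0.1891]
 [ 0.7342 -0.0291  0.175 ]
 [ 0.7299  0.1458  0.    ]]
batback scene
[[ 0.7866 -0.1554  0.3946]
 [ 0.7646  0.2386  0.    ]]
batback/front.03 top
[[ 0.735   0.4106  0.7352]
 [ 0.7707 -0.3237  0.4538]
 [ 0.7198  0.1272  0.1777]
 [ 0.7297 -0.0502  0.2729]
 [ 0.7422 -0.3228  0.    ]]
```

```bash
python3 - <<'E'
import cv2
t=cv2.imread('pics/top0.png');s=cv2.imread('pics/scene0.png')
c=t[180:285,160:310];cv2.imwrite('pics/topd.png',cv2.resize(c,None,fx=5,fy=5,interpolation=cv2.INTER_CUBIC))
c=s[60:240,190:370];cv2.imwrite('pics/scd.png',cv2.resize(c,None,fx=3.3,fy=3.3,interpolation=cv2.INTER_CUBIC))
E
```

```text
(no output)
```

View pics/topd.png

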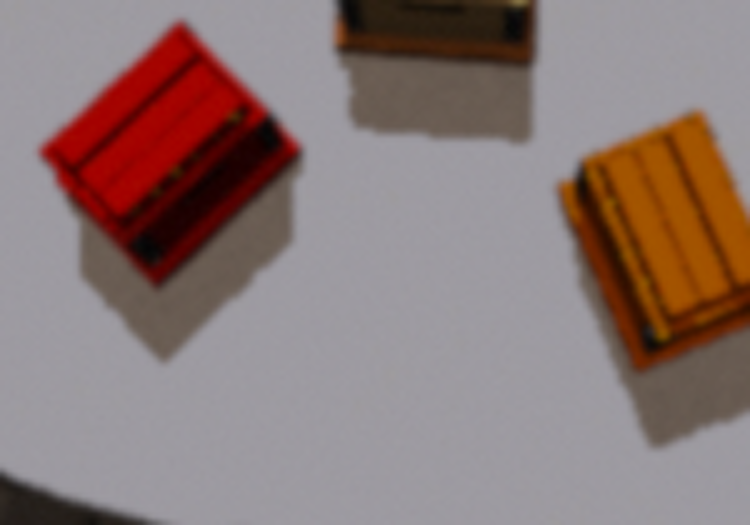

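View pics/scd.png

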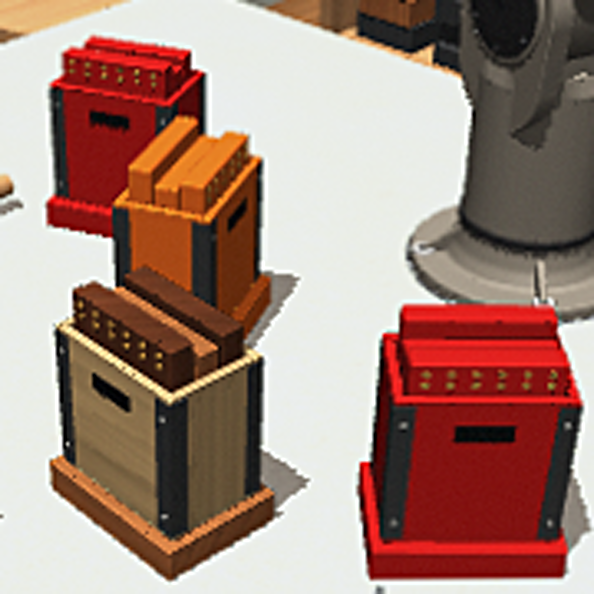

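```bash
python3 - <<'E'
from h import *
np.set_printoptions(precision=3,suppress=True)
U=lambda p:np.array(p)/5+[160,180]
print(onz('top',U([(300,153),(157,285)]),0.0)); print(onz('top',U([(562,188),(645,368)]),0.03))
print(onz('top',U([(180,22)]),0.19))
print(onz('top',U([(585,165),(665,340),(695,112)]),0.16))
E
```

```text
[[0.405 0.12  0.   ]
 [0.305 0.224 0.   ]]
[[ 0.376 -0.076  0.03 ]
 [ 0.244 -0.137  0.03 ]]
[[0.462 0.188 0.19 ]]
[[ 0.371 -0.087  0.16 ]
 [ 0.253 -0.14   0.16 ]
 [ 0.409 -0.162  0.16 ]]
```

```bash
cat >> h.py <<'E'
from scipy.spatial.transform import Rotation as Ro
def tgt(psi,th,s=1):
    x=np.array([np.cos(psi)*np.sin(th),np.sin(psi)*np.sin(th),-np.cos(th)])
    y=s*np.array([-np.sin(psi),np.cos(psi),0]);return Ro.from_matrix(np.c_[x,y,np.cross(x,y)])
def rel(p,R,p0=None,R0=None):
    if p0 is None:
        o=get_obs();p0=o['tcp_pos'];R0=Ro.from_rotvec(o['orientation'])
    return np.r_[(R0.inv()*R).as_rotvec(),R0.inv().apply(np.array(p)-p0)]
E
python3 - <<'E'
from h import *
np.set_printoptions(precision=4,suppress=True)
R=Ro.from_rotvec(get_obs()['orientation']);print(R.as_matrix())
for s in (1,-1): print(rel([.45,.02,.35],tgt(0,.0,s)))
print(rel([.45,.02,.35],tgt(-.05,.7,-1)))
E
```

```text
[[-0.0005  0.403   0.9152]
 [-0.0013  0.9152 -0.403 ]
 [-1.     -0.0014  0.0001]]
[-0.4148 -0.0002  0.0014 -0.1453 -0.4751  0.4038]
[ 2.7268  0.0019  0.0003 -0.1453 -0.4751  0.4038]
[ 2.6245  0.1786  0.9582 -0.1453 -0.4751  0.4038]
```

apply_moves(
  series="0 0 0 -0.05 0 0 1; 0 0 0 -0.10 0 0 1; -0.04 0 0 -0.15 -0.02 0.02 1; -0.08 0 0 -0.17 -0.06 0.05 1; -0.12 0 0 -0.17 -0.10 0.085 1; -0.16 0 0 -0.17 -0.14 0.12 1; -0.20 0 0 -0.17 -0.18 0.155 1; -0.24 0 0 -0.17 -0.22 0.19 1; -0.28 0 0 -0.17 -0.26 0.22 1; -0.32 0 0 -0.17 -0.30 0.255 1; -0.36 0 0 -0.17 -0.34 0.29 1; -0.40 0 0 -0.17 -0.38 0.32 1",
)

```text
clock: 1.65
tcp_pos: [0.412, 0.139, 0.3746]
orientation: [0.011, 1.571, -0.011]
contact_force: [0.9, -0.1, -0.2]
grip_width: 0.0854
```

```bash
python3 - <<'E'
from h import *
np.set_printoptions(precision=4,suppress=True)
o=get_obs();print(o);print(rel([.42,.02,.36],tgt(0,.0)))
E
```

```text
{'clock': 1.65, 'joints': array([-0.7978, -0.0827,  0.3075,  1.8587,  0.0255,  1.3618,  1.06  ]), 'qvel': array([ 0.3626, -0.1625,  0.4452,  0.1313,  0.0791,  0.0168,  1.102 ]), 'tau': array([ -2.3864, -22.6103,  -2.3356, -30.5201,  -0.1352,   0.1297,
        -1.4532]), 'tcp_pos': array([0.412 , 0.139 , 0.3746]), 'orientation': array([ 0.0112,  1.5707, -0.011 ]), 'contact_force': array([ 0.9178, -0.1415, -0.1875]), 'moment': array([-0.0187, -0.0251, -0.0188]), 'grip_width': 0.08537559888232044}
[-0.0141  0.     -0.0001  0.0146 -0.1188  0.0097]
```

```bash
python3 - <<'E'
from h import *
np.set_printoptions(precision=4,suppress=True)
print(rel([.42,.022,.33],tgt(-.05,.7)))
E
```

```text
[ 0.0343 -0.6999 -0.0127  0.0446 -0.1168  0.0097]
```

apply_moves(
  series="0 0 0 0 -0.03 0 1; 0 0 0 0 -0.06 0 1; 0.006 -0.12 -0.002 0 -0.09 0.003 1; 0.012 -0.24 -0.004 0 -0.117 0.006 1; 0.018 -0.36 -0.006 0 -0.117 0.01 1; 0.024 -0.48 -0.008 0.01 -0.117 0.01 1; 0.029 -0.6 -0.01 0.02 -0.117 0.01 1; 0.034 -0.70 -0.013 0.03 -0.117 0.01 1; 0.034 -0.70 -0.013 0.03 -0.117 0.01 1",
)

```text
clock: 2.78
tcp_pos: [0.4528, 0.0051, 0.3256]
orientation: [0.029, 0.967, -0.106]
contact_force: [-0.5, -4.0, -0.1]
grip_width: 0.0853
```

```bash
python3 - <<'E'
from h import *
np.set_printoptions(precision=4,suppress=True)
o=get_obs();print(o['tcp_pos'],o['joints'],Ro.from_rotvec(o['orientation']).as_matrix()[:,0])
cv2.imwrite('pics/s1.png',grab_frame('scene'));cv2.imwrite('pics/w1.png',grab_frame('wrist'));cv2.imwrite('pics/t1.png',grab_frame('top'))
E
```

```text
[0.4528 0.0051 0.3256] [-0.0357 -0.3372 -0.2427  2.3008  0.2686  0.6285  1.0128] [ 0.5626 -0.0774 -0.8231]
```

View pics/s1.png

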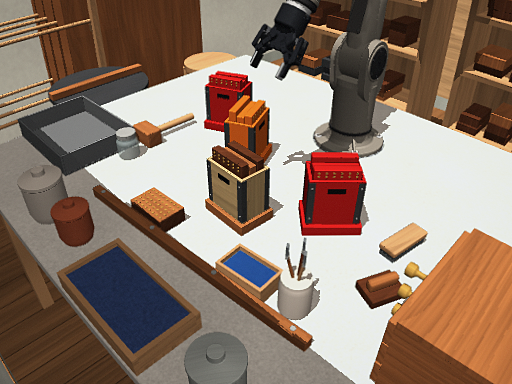

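View pics/w1.png

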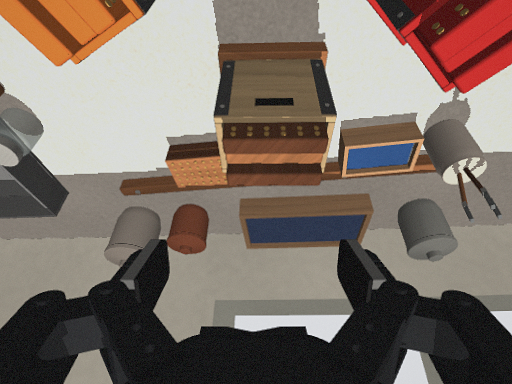

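View pics/t1.png

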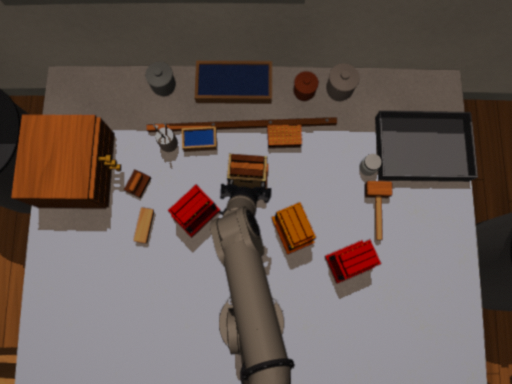

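```bash
python3 - <<'E'
from h import *
np.set_printoptions(precision=4,suppress=True)
# commanded pose estimate: from last call start
R0=Ro.from_rotvec([0.0112,1.5707,-0.011]);p0=np.array([.412,.139,.3746])
Rc=R0*Ro.from_rotvec([.034,-.7,-.013]);pc=p0+R0.apply([.03,-.117,.01])
print(pc,Rc.as_matrix()[:,0])
print(rel([.455,.022,.25],tgt(-.05,.45),pc,Rc))
print(rel([.455,.022,.25],tgt(-.05,.45)))
E
```

```text
[0.4203 0.0219 0.3446] [ 0.6435 -0.0324 -0.7647]
[ 0.0004  0.2501  0.0002  0.0946  0.0019 -0.0345]
[-0.0179  0.1451  0.0305  0.0625  0.0097 -0.0392]
```

apply_moves(
  series="-0.009 0.07 0.015 0.02 0.005 -0.013 0.5; -0.018 0.145 0.03 0.04 0.01 -0.026 0.5; -0.018 0.145 0.03 0.062 0.01 -0.039 0.5; -0.018 0.145 0.03 0.062 0.01 -0.039 0.5; -0.018 0.145 0.03 0.062 0.01 -0.039 0.5",
)

```text
clock: 3.55
tcp_pos: [0.4574, 0.0246, 0.2538]
orientation: [0.028, 1.115, -0.042]
contact_force: [0.3, -0.0, 0.0]
grip_width: 0.0423
```

```bash
python3 - <<'E'
from h import *
np.set_printoptions(precision=4,suppress=True)
o=get_obs();print(o['tcp_pos'],o['joints'],Ro.from_rotvec(o['orientation']).as_matrix(),o['grip_width'])
print(rel([.455,.022,.17],tgt(-.05,.45)))
E
```

```text
[0.4574 0.0246 0.2538] [-0.1205 -0.1832 -0.1632  2.3079  0.2059  0.5917  1.089 ] [[ 0.4392  0.0474  0.8971]
 [-0.0197  0.9989 -0.0431]
 [-0.8982  0.0013  0.4397]] 0.04232921851304718
[ 0.0018  0.0052 -0.0023  0.0743 -0.0029 -0.0389]
```

apply_moves(
  series="0 0 0 0.02 0 -0.01 0.5; 0 0 0 0.04 0 -0.02 0.5; 0 0 0 0.06 0 -0.03 0.5; 0 0 0 0.075 0 -0.039 0.5; 0 0 0 0.075 0 -0.039 0.5",
)

```text
clock: 4.18
tcp_pos: [0.4545, 0.0235, 0.168]
orientation: [0.027, 1.117, -0.044]
contact_force: [-0.4, -0.7, 1.0]
grip_width: 0.0425
```

```bash
python3 - <<'E'
from h import *
np.set_printoptions(precision=4,suppress=True)
o=get_obs();print(o['tcp_pos'],o['joints'],Ro.from_rotvec(o['orientation']).as_matrix()[:,:2],o['grip_width'])
print(rel([.455,.022,.09],tgt(-.05,.45)))
cv2.imwrite('pics/s2.png',grab_frame('scene'));cv2.imwrite('pics/t2.png',grab_frame('top'))
E
```

```text
[0.4545 0.0235 0.168 ] [-0.0611 -0.0426 -0.241   2.4243  0.4156  0.3586  0.8567] [[ 0.4375  0.0492]
 [-0.0218  0.9988]
 [-0.899  -0.0002]] 0.042529136364990595
[ 0.0008  0.0034 -0.0001  0.0704 -0.0015 -0.0336]
```

View pics/s2.png

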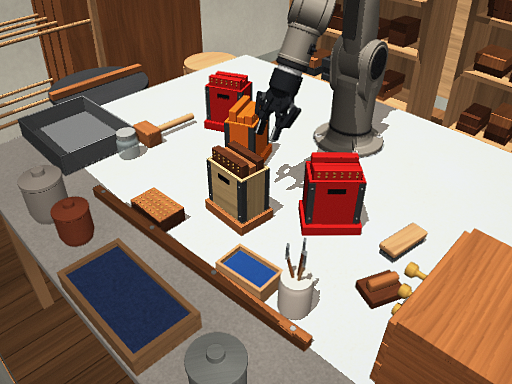

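View pics/t2.png

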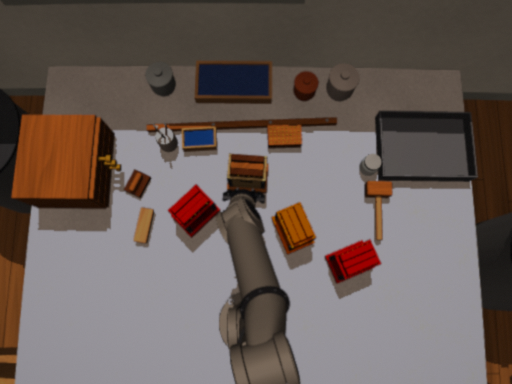

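```bash
cat > fk.py <<'E'
import numpy as np, itertools
from scipy.spatial.transform import Rotation as Ro
from scipy.optimize import least_squares
D=[([-1.26410257,0.47779647,0.02234787,1.55648036,-0.01153043,1.10930756,-0.08308767],[0.27177415,0.61714856,0.20371615],[0.32390019,1.54647108,-0.32681417]),
([-0.7978,-0.0827,0.3075,1.8587,0.0255,1.3618,1.06],[.412,.139,.3746],[0.0112,1.5707,-0.011]),
([-0.0357,-0.3372,-0.2427,2.3008,0.2686,0.6285,1.0128],[.4528,.0051,.3256],[0.029,0.967,-0.106]),
([-0.1205,-0.1832,-0.1632,2.3079,0.2059,0.5917,1.089],[.4574,.0246,.2538],[0.028,1.115,-0.042]),
([-0.0611,-0.0426,-0.241,2.4243,0.4156,0.3586,0.8567],[.4545,.0235,.168],[0.027,1.117,-0.044])]
ax='zyzyzyz'
def fk(q,s,par):
    p=np.zeros(3);R=Ro.identity()
    b0,b7=par[:2];t=par[2:].reshape(7,3)
    R=Ro.from_euler('z',b0)
    p=np.zeros(3)
    for i in range(7):
        R=R*Ro.from_euler(ax[i],s[i]*q[i]+(b7 if i==6 else 0));p=p+R.apply(t[i])
    return p,R*Ro.from_matrix([[0,0,1],[0,1,0],[-1,0,0]]).inv() if False else R
E
cat > fit.py <<'E'
from fk import *
# tool: x along flange z
M=Ro.from_matrix(np.array([[0,0,-1],[0,1,0],[1,0,0]],float)) # cols: tool x,y,z in flange
best=[]
for s in itertools.product([1,-1],repeat=4):
    S=[-1,1,s[0],s[1],s[2],1 if s[1]==1 else s[3],s[3]]
    for S6 in (1,-1):
        S[5]=S6
        for b0 in (0,np.pi):
          def f(par):
            e=[]
            for q,p,r in D:
                R=Ro.from_euler('z',par[0])
                for i in range(7): R=R*Ro.from_euler(ax[i],S[i]*np.array(q)[i]+(par[1] if i==6 else 0))
                e+=list(((R*M).inv()*Ro.from_rotvec(r)).as_rotvec())
            return np.array(e)
          for b7 in (0,1.57,3.14,-1.57):
            r=least_squares(f,[b0,b7]);best.append((r.cost,tuple(S),r.x))
best.sort(key=lambda a:a[0])
for b in best[:6]:print(b)
E
python3 fit.py
```

```text
(np.float64(3.8799264318873024e-07), (-1, 1, -1, 1, -1, 1, -1), array([2.70909182e-04, 1.57113134e+00]))
(np.float64(3.8799264318877604e-07), (-1, 1, -1, 1, -1, 1, -1), array([2.70909150e-04, 1.57113134e+00]))
(np.float64(3.879926431899771e-07), (-1, 1, -1, 1, -1, 1, -1), array([6.28345621, 1.57113134]))
(np.float64(3.87992643190351e-07), (-1, 1, -1, 1, -1, 1, -1), array([2.70907448e-04, 1.57113134e+00]))
(np.float64(3.8799264322946533e-07), (-1, 1, -1, 1, -1, 1, -1), array([2.70919785e-04, 1.57113135e+00]))
(np.float64(3.8799264323040707e-07), (-1, 1, -1, 1, -1, 1, -1), array([6.28345621, 1.57113133]))
```

```bash
cat > fit2.py <<'E'
from fk import *
S=[-1,1,-1,1,-1,1,-1];b7=np.pi/2
def Rs(q):
    R=Ro.identity();o=[]
    for i in range(7):
        R=R*Ro.from_euler(ax[i],S[i]*q[i]+(b7 if i==6 else 0));o.append(R)
    return o
names=['1z','1y','2z','2y','3x','3y','4z','4x','4y','5y','5x','6x','6z','6y']
def cols(names):
    A=[];b=[]
    for q,p,r in D:
        o=Rs(q);A.append(np.array([o[int(n[0])-1].apply(np.eye(3)['xyz'.index(n[1])]) for n in names]).T);b.append(p)
    return np.vstack(A),np.hstack(b)
if __name__=='__main__':
  for nm in (['1z','2z','4z','6z'],['1z','2z','3x','4z','4x','6x','6z'],['1z','1y','2z','3x','3y','4x','4z','5y','6x','6z']):
    A,b=cols(nm);x,res,rk,sv=np.linalg.lstsq(A,b,rcond=None);print(dict(zip(nm,x.round(4))),np.abs(A@x-b).max().round(5),sv[-1])
E
python3 fit2.py
```

```text
{'1z': np.float64(0.3109), '2z': np.float64(0.5865), '4z': np.float64(0.4505), '6z': np.float64(0.4361)} 0.05942 0.377194033179995
{'1z': np.float64(0.4575), '2z': np.float64(0.6494), '3x': np.float64(0.0338), '4z': np.float64(0.5413), '4x': np.float64(0.1109), '6x': np.float64(0.0843), '6z': np.float64(0.4908)} 0.05683 0.19173333087337097
{'1z': np.float64(0.2873), '1y': np.float64(-0.0306), '2z': np.float64(0.5418), '3x': np.float64(-0.0001), '3y': np.float64(-0.0308), '4x': np.float64(0.0001), '4z': np.float64(0.4728), '5y': np.float64(-0.0008), '6x': np.float64(0.0001), '6z': np.float64(0.3536)} 6e-05 0.05985340177837185
```

```bash
cat > ik.py <<'E'
from fit2 import *
nm=['1z','1y','2z','3x','3y','4x','4z','5y','6x','6z'];A,b=cols(nm);X=np.linalg.lstsq(A,b,rcond=None)[0]
M=Ro.from_matrix(np.array([[0,0,-1],[0,1,0],[1,0,0]],float))
lo=np.array([-2.96,-.34,-1.41,.24,-1.37,.17,-2.96])+.01;hi=np.array([2.96,2.1,1.46,2.44,4.51,1.92,2.96])-.01
def F(q):
    o=Rs(q);p=sum(x*o[int(n[0])-1].apply(np.eye(3)['xyz'.index(n[1])]) for n,x in zip(nm,X));return p,o[6]*M
def ik(p,R,n=12,seed=0,q0=None):
    rng=np.random.default_rng(seed);B=None
    def f(q):
        P,Q=F(q);return np.r_[(P-p)*3,(R.inv()*Q).as_rotvec()]
    for k in range(n):
        s=np.array([-.06,-.04,-.24,2.3,.4,.5,.85]) if q0 is None else q0
        if k: s=s+rng.normal(0,.4,7)
        r=least_squares(f,np.clip(s,lo+.01,hi-.01),bounds=(lo,hi))
        if B is None or r.cost<B.cost:B=r
        if B.cost<1e-10:break
    return B.x,np.sqrt(2*B.cost)
E
python3 - <<'E'
from ik import *
from h import tgt
np.set_printoptions(precision=3,suppress=True)
for x in (.455,.473):
  for th in (-.2,-.1,0.,.1,.2,.3,.4):
    q,e=ik(np.array([x,.02,.015]),tgt(-.05,th));print(x,th,q,e.round(4))
print('jaws along x')
for th in (-.2,-.1,0):
    for s in (1,):
        R=tgt(-.05,th)*Ro.from_euler('x',np.pi/2)
        q,e=ik(np.array([.425,.02,.015]),R);print(th,q,e.round(4))
        R=tgt(-.05,th)*Ro.from_euler('x',-np.pi/2)
        q,e=ik(np.array([.425,.02,.015]),R);print(th,q,e.round(4))
E
```

```text
0.455 -0.2 [ 0.122  0.536 -0.34   2.037  0.173  0.798  1.197] 0.0
0.455 -0.1 [ 0.113  0.486 -0.338  2.116  0.211  0.673  1.153] 0.0
0.455 0.0 [ 0.096  0.44  -0.329  2.194  0.269  0.544  1.085] 0.0
0.455 0.1 [ 0.088  0.404 -0.335  2.272  0.394  0.417  0.949] 0.0
0.455 0.2 [ 0.088  0.379 -0.356  2.349  0.665  0.302  0.664] 0.0
0.455 0.3 [ 0.086  0.367 -0.378  2.425  1.22   0.235  0.092] 0.0
0.455 0.4 [ 0.861  0.861 -1.4    2.43   1.625  0.953 -0.126] 0.0276
0.473 -0.2 [ 0.121  0.557 -0.337  1.996  0.178  0.82   1.201] 0.0
0.473 -0.1 [ 0.115  0.507 -0.337  2.075  0.216  0.694  1.157] 0.0
0.473 0.0 [ 0.098  0.461 -0.327  2.154  0.27   0.564  1.094] 0.0
0.473 0.1 [ 0.085  0.424 -0.326  2.233  0.381  0.435  0.972] 0.0
0.473 0.2 [ 0.082  0.398 -0.341  2.311  0.626  0.316  0.715] 0.0
0.473 0.3 [ 0.54   0.516 -0.9    2.36   1.338  0.493  0.058] 0.0
0.473 0.4 [ 0.631  0.579 -1.036  2.43   1.664  0.596 -0.249] 0.0
jaws along x
-0.2 [-0.075  0.482 -0.103  2.119  0.006  0.738 -0.226] 0.0
-0.2 [ 0.001  0.487 -0.196  2.114  0.067  0.745  2.856] 0.0
-0.1 [-0.09   0.432 -0.102  2.196  0.034  0.613 -0.263] 0.0
-0.1 [ 0.433  0.537 -0.737  2.163  0.495  0.728  2.445] 0.0
0 [-0.096  0.39  -0.114  2.272  0.093  0.484 -0.334] 0.0
0 [ 0.463  0.501 -0.779  2.238  0.615  0.625  2.322] 0.0
```

```bash
python3 - <<'E'
import cv2
s=cv2.imread('pics/s1.png');c=s[0:100,230:350]
cv2.imwrite('pics/s1c.png',cv2.convertScaleAbs(cv2.resize(c,None,fx=6,fy=6,interpolation=cv2.INTER_CUBIC),alpha=1.8,beta=40))
E
python3 - <<'E'
from ik import *
from h import tgt
np.set_printoptions(precision=3,suppress=True)
for x in (.41,.42,.43):
 for th in (0.,.1,.15,.2):
    R=tgt(-.05,th)*Ro.from_euler('x',np.pi/2)
    q,e=ik(np.array([x,.02,.002]),R,q0=np.array([-.09,.43,-.1,2.2,.03,.6,-.26]));print(x,th,q,e.round(4))
E
```

```text
0.41 0.0 [-0.086  0.403 -0.134  2.309  0.124  0.436 -0.372] 0.0
0.41 0.1 [ 0.04   0.381 -0.302  2.377  0.439  0.332 -0.698] 0.0
0.41 0.15 [-0.094  0.359 -0.164  2.423  0.434  0.241 -0.709] 0.0
0.41 0.2 [ 0.416  0.442 -0.757  2.43   1.127  0.399 -1.369] 0.0
0.42 0.0 [-0.055  0.415 -0.165  2.285  0.153  0.451 -0.394] 0.0
0.42 0.1 [-0.365  0.384  0.17   2.381 -0.133  0.288 -0.134] 0.0
0.42 0.15 [ 0.033  0.379 -0.302  2.394  0.577  0.283 -0.837] 0.0
0.42 0.2 [ 0.059  0.374 -0.345  2.43   0.845  0.245 -1.114] 0.0
0.43 0.0 [-0.08   0.424 -0.131  2.265  0.122  0.459 -0.359] 0.0
0.43 0.1 [ 0.165  0.419 -0.437  2.326  0.556  0.387 -0.791] 0.0
0.43 0.15 [ 0.25   0.424 -0.545  2.359  0.787  0.368 -1.022] 0.0
0.43 0.2 [-0.136  0.368 -0.118  2.421  0.552  0.19  -0.826] 0.0
```

View pics/s1c.png

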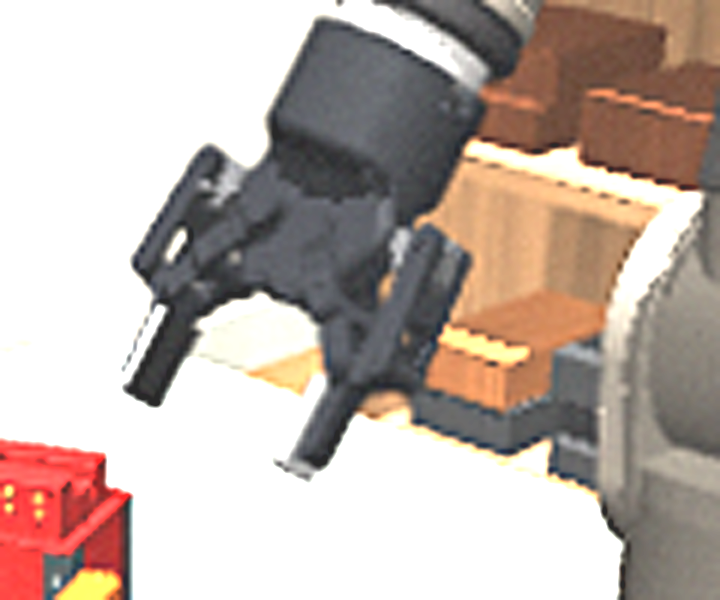

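```bash
cat > sim.py <<'E'
from ik import *
from h import tgt
np.set_printoptions(precision=3,suppress=True)
def step(p,R,q):
    def f(x):
        P,Q=F(x);return np.r_[(P-p)*100,(R.inv()*Q).as_rotvec()*30,(x-q)*.1]
    r=least_squares(f,np.clip(q,lo+1e-3,hi-1e-3),bounds=(lo,hi));P,Q=F(r.x)
    return r.x,np.linalg.norm(P-p)*1000,np.degrees((R.inv()*Q).magnitude())
def run(q,way,n=10,pr=True):
    for (a,ta,sa),(b,tb,sb) in zip(way[:-1],way[1:]):
        for k in range(1,n+1):
            f=k/n;q,e1,e2=step(np.array(a)*(1-f)+np.array(b)*f,tgt(sa*(1-f)+sb*f,ta*(1-f)+tb*f),q)
        if pr: print(b,tb,q,round(e1,2),round(e2,2))
    return q
E
cat > s1.py <<'E'
from sim import *
q=np.array([-0.0611,-0.0426,-0.241,2.4243,0.4156,0.3586,0.8567])
a=((.4545,.0235,.168),.45,-.05)
run(q,[a,((.455,.022,.168),.25,-.05),((.455,.022,.09),.25,-.05),((.46,.022,.015),.3,-.05),((.47,.022,.015),.35,-.05),((.49,.022,.015),.45,-.0),((.52,.022,.015),.55,0),((.56,.03,.015),.6,0.05),((.608,.04,.015),.7,.05)])
for th in (.3,.35,.4):
    print(th,ik(np.array([.47,.02,.015]),tgt(-.05,th)))
E
python3 s1.py
```

```text
(0.455, 0.022, 0.168) 0.25 [-0.045  0.036 -0.199  2.272  0.14   0.598  1.171] 0.0 0.0
(0.455, 0.022, 0.09) 0.25 [-0.089  0.18  -0.166  2.351  0.275  0.386  1.029] 0.0 0.0
(0.46, 0.022, 0.015) 0.3 [-0.064  0.358 -0.212  2.423  1.119  0.18   0.18 ] 0.01 0.0
(0.47, 0.022, 0.015) 0.35 [ 0.082  0.382 -0.384  2.43   1.513  0.243 -0.202] 0.0 0.0
(0.49, 0.022, 0.015) 0.45 [ 0.674  0.631 -1.076  2.43   1.786  0.636 -0.275] 0.01 0.0
(0.52, 0.022, 0.015) 0.55 [ 0.813  0.884 -1.295  2.43   1.937  0.933 -0.265] 0.01 0.0
(0.56, 0.03, 0.015) 0.6 [ 0.799  0.922 -1.265  2.378  2.02   0.916 -0.225] 0.0 0.0
(0.608, 0.04, 0.015) 0.7 [ 0.756  0.998 -1.236  2.335  2.18   0.983 -0.285] 0.0 0.0
0.3 (array([-0.053,  0.368, -0.211,  2.402,  1.066,  0.183,  0.246]), np.float64(8.012665213305757e-08))
0.35 (array([ 0.101,  0.383, -0.399,  2.429,  1.514,  0.247, -0.196]), np.float64(1.0493556138045774e-08))
0.4 (array([ 0.777,  0.722, -1.244,  2.43 ,  1.658,  0.779, -0.19 ]), np.float64(1.1505500677893607e-09))
```

```bash
python3 - <<'E'
from sim import *
q=np.array([-0.0611,-0.0426,-0.241,2.4243,0.4156,0.3586,0.8567])
a=((.4545,.0235,.168),.45,-.05)
run(q,[a,((.453,.022,.168),.25,-.05),((.453,.022,.09),.25,-.05),((.457,.022,.015),.3,-.05),((.47,.022,.015),.35,-.05),((.49,.022,.015),.38,-.0),((.52,.022,.015),.43,0),((.56,.03,.015),.5,0.05),((.608,.04,.015),.5,.05)])
from h import rel
print(rel([.453,.022,.168],tgt(-.05,.25)),rel([.453,.022,.09],tgt(-.05,.25)))
E
```

```text
(0.453, 0.022, 0.168) 0.25 [-0.046  0.033 -0.199  2.276  0.139  0.598  1.171] 0.0 0.0
(0.453, 0.022, 0.09) 0.25 [-0.09   0.177 -0.166  2.355  0.276  0.385  1.027] 0.0 0.0
(0.457, 0.022, 0.015) 0.3 [-0.063  0.355 -0.216  2.429  1.137  0.18   0.159] 0.01 0.0
(0.47, 0.022, 0.015) 0.35 [ 0.082  0.382 -0.384  2.43   1.513  0.243 -0.202] 0.0 0.0
(0.49, 0.022, 0.015) 0.38 [ 0.12   0.404 -0.402  2.41   1.659  0.238 -0.269] 0.0 0.0
(0.52, 0.022, 0.015) 0.43 [ 0.182  0.445 -0.467  2.379  1.825  0.288 -0.406] 0.0 0.0
(0.56, 0.03, 0.015) 0.5 [ 0.262  0.509 -0.552  2.338  2.023  0.349 -0.509] 0.0 0.0
(0.608, 0.04, 0.015) 0.5 [ 0.172  0.535 -0.456  2.236  1.893  0.3   -0.382] 0.0 0.0
[ 0.     0.206 -0.001  0.    -0.002 -0.003] [ 0.     0.206 -0.001  0.07  -0.002 -0.037]
```

apply_moves(
  series="0 0.07 0 0 -0.001 -0.001 0.5; 0 0.14 0 0 -0.002 -0.002 0.5; 0 0.206 0 0 -0.002 -0.003 0.5; 0 0.206 0 0.018 -0.002 -0.011 0.5; 0 0.206 0 0.035 -0.002 -0.02 0.5; 0 0.206 0 0.053 -0.002 -0.029 0.5; 0 0.206 0 0.07 -0.002 -0.037 0.5; 0 0.206 0 0.07 -0.002 -0.037 0.5",
)

```text
clock: 5.28
tcp_pos: [0.452, 0.0217, 0.0888]
orientation: [0.033, 1.323, -0.042]
contact_force: [0.3, 0.3, 0.6]
grip_width: 0.0427
```

```bash
cat > st.py <<'E'
from sim import *
from h import *
o=get_obs();P,Q=F(o['joints']);R=Ro.from_rotvec(o['orientation']);x=R.as_matrix()[:,0]
print('t',o['clock'],'tcp',o['tcp_pos'],'fkerr',(P-o['tcp_pos'])*1000,'q',o['joints'],'F',o['contact_force'])
print('theta',np.arctan2(np.hypot(x[0],x[1]),-x[2]),'psi',np.arctan2(x[1],x[0]),'ypsi',np.arctan2(-R.as_matrix()[0,1],R.as_matrix()[1,1]),'g',o['grip_width'])
E
cat > shot.sh <<'E'
python3 - <<P
from h import *
for n in "$2".split(): cv2.imwrite('pics/%s$1.png'%n[0],grab_frame(n))
P
E
python3 st.py; bash shot.sh 3 "scene top"
python3 -c "
from h import *
print(rel([.455,.022,.045],tgt(-.05,.27)),rel([.455,.022,.017],tgt(-.05,.3)))
s=cv2.imread('pics/s3.png');cv2.imwrite('pics/s3c.png',cv2.resize(s[60:240,190:340],None,fx=4,fy=3.3*4/3.3,interpolation=cv2.INTER_CUBIC)[:600])"
```

```text
t 5.275 tcp [0.452 0.022 0.089] fkerr [-0.041 -0.006 -0.024] q [-0.095  0.179 -0.159  2.357  0.27   0.383  1.033] F [0.293 0.324 0.595]
theta 0.24739757555808584 psi -0.04925539232422212 ypsi -0.049366689605289296 g 0.042679366698339744
[ 0.00021464 -0.02038816 -0.00064213  0.04399395  0.0003001  -0.00900918] [ 0.000205   -0.05038816 -0.00064534  0.07112618  0.00028427 -0.01592596]
```

View pics/s3c.png

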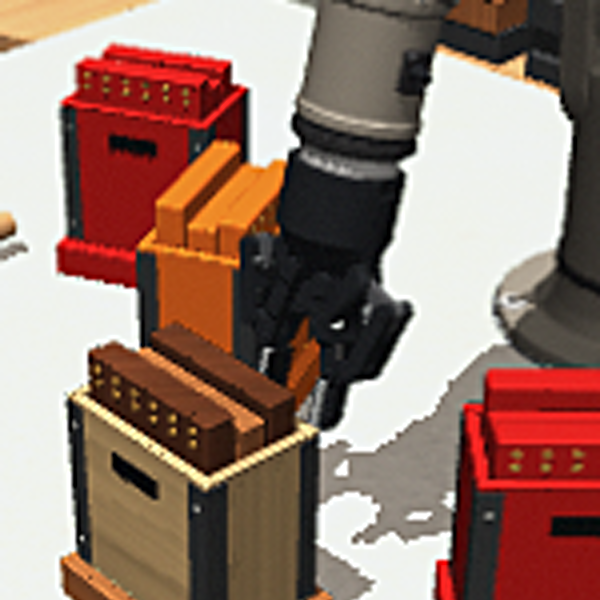

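View pics/t3.png

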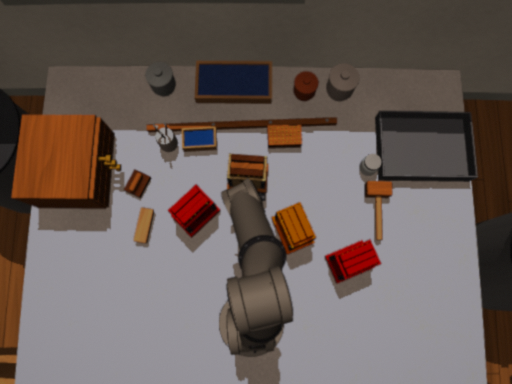

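apply_moves(
  series="0 -0.006 0 0.012 0 -0.003 0.5; 0 -0.012 0 0.023 0 -0.005 0.5; 0 -0.02 0 0.034 0 -0.007 0.5; 0 -0.025 0 0.044 0 -0.009 0.5; 0 -0.032 0 0.052 0 -0.011 0.5; 0 -0.04 0 0.058 0 -0.0125 0.5; 0 -0.045 0 0.064 0 -0.014 0.5; 0 -0.05 0 0.071 0 -0.016 0.5; 0 -0.05 0 0.071 0 -0.016 0.5; 0 -0.05 0 0.071 0 -0.016 0.5",
)

```text
clock: 6.62
tcp_pos: [0.4547, 0.0213, 0.0168]
orientation: [0.032, 1.271, -0.043]
contact_force: [0.5, 0.3, 0.6]
grip_width: 0.0427
```

```bash
python3 st.py; bash shot.sh 4 "scene wrist top"
python3 -c "
from h import *
print(rel([.468,.022,.015],tgt(-.05,.35)))
s=cv2.imread('pics/s4.png');cv2.imwrite('pics/s4c.png',cv2.resize(s[60:240,190:340],None,fx=4,fy=3.3*4/3.3,interpolation=cv2.INTER_CUBIC)[:600])"
```

```text
t 6.625 tcp [0.455 0.021 0.017] fkerr [0.203 0.234 0.108] q [-0.071  0.347 -0.206  2.433  1.108  0.177  0.186] F [0.525 0.266 0.635]
theta 0.29955460901541636 psi -0.05009542397360193 ypsi -0.05056344392667417 g 0.042715037198424746
[-7.16725096e-05 -5.09929949e-02 -7.68613537e-05  5.40004920e-03
  1.26396986e-03  1.26380643e-02]
```

View pics/s4c.png

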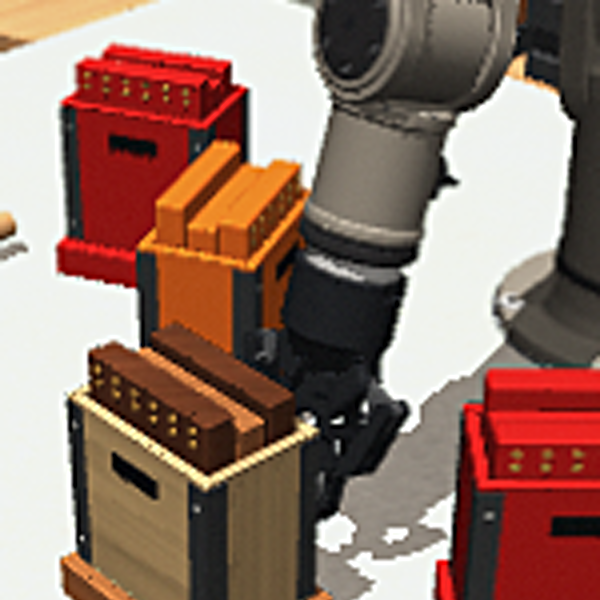

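View pics/w4.png

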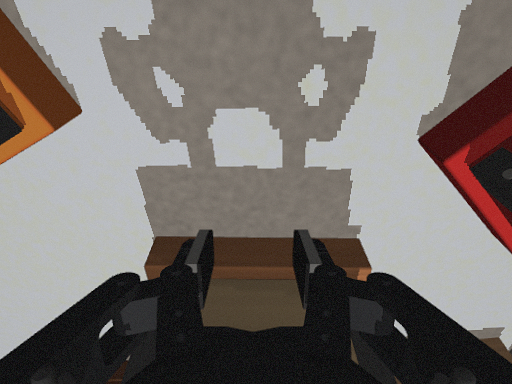

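```bash
python3 -c "
import cv2
s=cv2.imread('pics/w4.png');cv2.imwrite('pics/w4c.png',cv2.resize(s[210:300,130:390],None,fx=3,fy=3,interpolation=cv2.INTER_CUBIC))"
```

```text
(no output)
```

View pics/w4c.png

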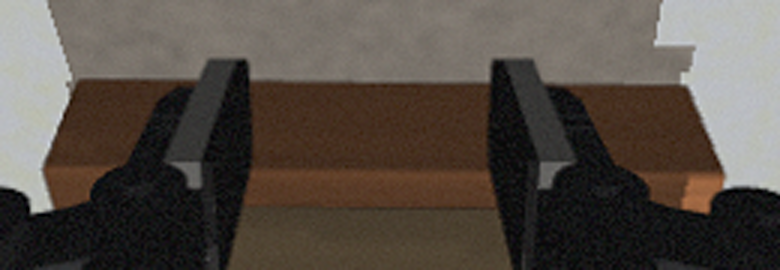

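```bash
python3 - <<'E'
from h import *
np.set_printoptions(precision=4,suppress=True)
W=lambda p:np.array(p)/3+[130,210]
ci=camera_info('wrist')
for z,p in ((0,[(78,80),(687,86)]),(.03,[(46,165),(722,173)])):
    P=onz('wrist',W(p),z,ci);d=P[0]-P[1];print(P,np.linalg.norm(d),'yaw',-np.arctan2(-d[0],-d[1]) if d[1]<0 else np.arctan2(-d[0],d[1]),P.mean(0))
E
```

```text
[[ 0.4764 -0.0512  0.    ]
 [ 0.486   0.0973  0.    ]] 0.14886822098619157 yaw -0.06453701481256223 [0.4812 0.0231 0.    ]
[[ 0.4731 -0.049   0.03  ]
 [ 0.4831  0.0954  0.03  ]] 0.14476080281537695 yaw -0.0688831027377625 [0.4781 0.0232 0.03  ]
```

```bash
python3 -c "
from h import *
np.set_printoptions(precision=4,suppress=True)
print(rel([.468,.0235,.015],tgt(-.06,.35)))
print(rel([.470,.0235,.015],tgt(-.06,.35)))"
```

```text
[ 0.0094 -0.051  -0.0033  0.0054  0.0028  0.0126]
[ 0.0094 -0.051  -0.0033  0.006   0.0029  0.0145]
```

apply_moves(
  series="0.004 -0.015 -0.001 0.002 0.001 0.004 0.5; 0.007 -0.03 -0.002 0.003 0.002 0.007 0.5; 0.009 -0.04 -0.003 0.004 0.003 0.01 0.5; 0.009 -0.051 -0.003 0.005 0.003 0.0126 0.5; 0.009 -0.051 -0.003 0.005 0.003 0.0126 0.5; 0.009 -0.051 -0.003 0.005 0.003 0.0126 0.5",
)

```text
clock: 7.52
tcp_pos: [0.4674, 0.0237, 0.0149]
orientation: [0.036, 1.222, -0.052]
contact_force: [-0.5, 0.3, -0.4]
grip_width: 0.0422
```

```bash
python3 st.py; bash shot.sh 5 "wrist scene"
python3 -c "
from h import *
print(rel([.485,.0255,.015],tgt(-.03,.38)))
print(rel([.500,.0275,.015],tgt(0.0,.40)))
s=cv2.imread('pics/w5.png');cv2.imwrite('pics/w5c.png',cv2.resize(s[210:300,130:390],None,fx=3,fy=3,interpolation=cv2.INTER_CUBIC))"
```

```text
t 7.525 tcp [0.467 0.024 0.015] fkerr [0.222 0.426 0.182] q [ 0.039  0.375 -0.347  2.436  1.51   0.234 -0.222] F [-0.45   0.266 -0.355]
theta 0.34881095646067645 psi -0.05923784203503501 ypsi -0.05956672912333584 g 0.04221095046883497
[-0.02745102 -0.03106068  0.01041826  0.00585921  0.0028274   0.01640902]
[-0.05527143 -0.05104715  0.0216675   0.01093823  0.00571375  0.03036869]
```

View pics/w5c.png

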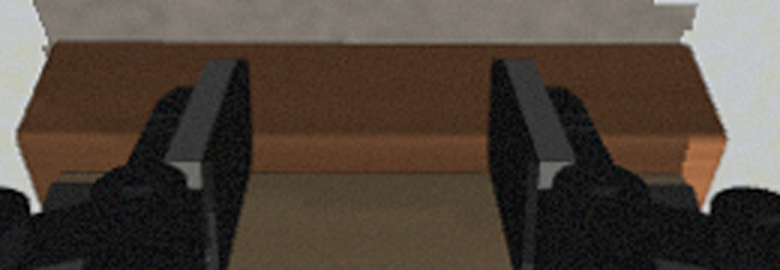

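View pics/s5.png

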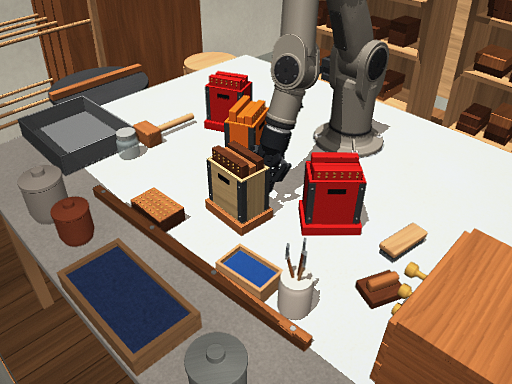

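apply_moves(
  series="0 0 0 0.001 0 0.002 0.5; 0 -0.005 0 0.0015 0 0.004 0.5; -0.003 -0.01 0.001 0.002 0.0005 0.006 0.5; -0.006 -0.014 0.002 0.003 0.001 0.008 0.5; -0.01 -0.018 0.004 0.0035 0.0015 0.010 0.5; -0.015 -0.022 0.006 0.004 0.002 0.012 0.5; -0.021 -0.027 0.008 0.005 0.0025 0.014 0.5; -0.027 -0.031 0.010 0.006 0.003 0.0164 0.5; -0.027 -0.031 0.010 0.006 0.003 0.0164 0.5",
)

```text
clock: 8.75
tcp_pos: [0.4851, 0.0256, 0.0147]
orientation: [0.018, 1.191, -0.027]
contact_force: [0.2, -0.3, -0.1]
grip_width: 0.0425
```

```bash
python3 st.py; bash shot.sh 6 "wrist scene"
python3 -c "
from h import *
print(rel([.500,.0285,.015],tgt(0.0,.40)))
print(rel([.520,.0315,.015],tgt(0.04,.43)))
s=cv2.imread('pics/w6.png');cv2.imwrite('pics/w6c.png',cv2.resize(s[190:300,130:390],None,fx=3,fy=3,interpolation=cv2.INTER_CUBIC))
s=cv2.imread('pics/s6.png');cv2.imwrite('pics/s6c.png',cv2.resize(s[100:250,170:320],None,fx=4,fy=4,interpolation=cv2.INTER_CUBIC))"
```

```text
t 8.75 tcp [0.485 0.026 0.015] fkerr [0.221 0.498 0.208] q [ 0.07   0.396 -0.374  2.42   1.662  0.246 -0.329] F [ 0.19  -0.291 -0.07 ]
theta 0.3798545021746283 psi -0.03064428656839824 ypsi -0.030580528831275464 g 0.04247627407177472
[-0.02841524 -0.02025143  0.01176319  0.00528107  0.00333219  0.01400215]
[-0.06500804 -0.05023367  0.02794691  0.01265683  0.00694574  0.03248296]
```

View pics/w6c.png

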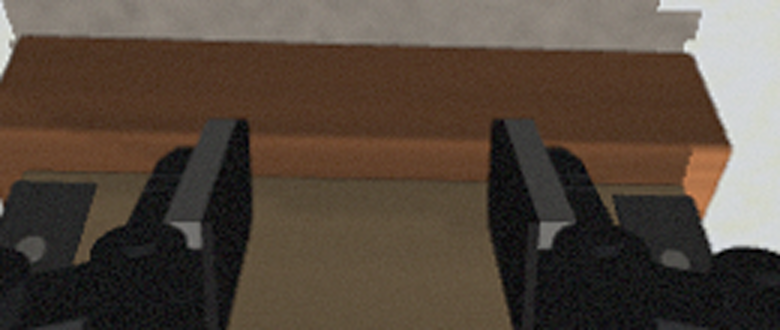

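View pics/s6c.png

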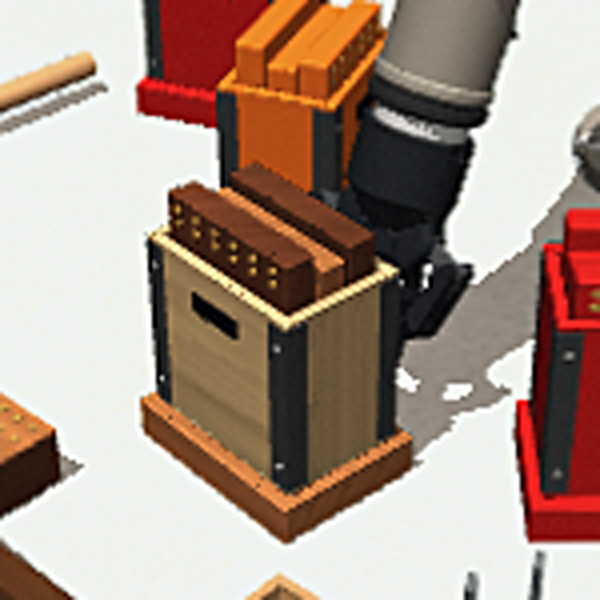

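```bash
python3 - <<'E'
from h import *
np.set_printoptions(precision=4,suppress=True)
W=lambda p:np.array(p)/3+[130,190]
ci=camera_info('wrist')
R=cv2.Rodrigues(ci['rvec'])[0];print('cam',-R.T@ci['tvec'],'fwd',R[2],get_obs()['tcp_pos'])
P=onz('wrist',W([(20,38),(692,54)]),0,ci);print(P,P.mean(0))
P=onz('wrist',W([(0,128),(730,147)]),0.03,ci);print(P)
print(onz('wrist',W([(228,119),(512,119)]),.012,ci))
o=get_obs();RR=Ro.from_rotvec(o['orientation'])
for loc in ([0,0.021,-.011],[0,.021,.011],[-.003,.021,.011],[-.003,.021,-.011]): 
  print(loc,(proj('wrist',[o['tcp_pos']+RR.apply(loc)])-[130,190])*3)
E
```

```text
cam [0.3545 0.0291 0.1443] fwd [ 0.6203 -0.0193 -0.7841] [0.4849 0.0256 0.0147]
[[ 0.477  -0.0518  0.    ]
 [ 0.4865  0.0975  0.    ]] [0.4817 0.0228 0.    ]
[[ 0.4741 -0.0453  0.03  ]
 [ 0.4839  0.0957  0.03  ]]
[[ 0.4914 -0.0059  0.012 ]
 [ 0.4934  0.0561  0.012 ]]
[0, 0.021, -0.011] [[473.261   54.5172]]
[0, 0.021, 0.011] [[469.6906 151.0615]]
[-0.003, 0.021, 0.011] [[471.2678 157.4871]]
[-0.003, 0.021, -0.011] [[474.9593  59.6186]]
```

```bash
python3 - <<'E'
from h import *
s=cv2.imread('pics/s1.png')
p=np.array([.4528,.0051,.3256]);R=Ro.from_rotvec([0.029,0.967,-0.106])
for r,c in ((0,(0,0,255)),(.013,(0,255,0)),(.043,(255,0,0))):
  for y in (-.0425,.0425):
    for z in (-.011,.011):
      u=proj('scene',[p+R.apply([-r,y,z])])[0];s=cv2.circle(s,tuple(int(round(v)) for v in u),0,c,-1);print(r,y,z,u)
c=s[0:100,230:350]
cv2.imwrite('pics/s1d.png',cv2.convertScaleAbs(cv2.resize(c,None,fx=6,fy=6,interpolation=cv2.INTER_NEAREST),alpha=1.5,beta=30))
E
```

```text
0 -0.0425 -0.011 [248.93639986  83.11577775]
0 -0.0425 0.011 [243.14754778  80.1863004 ]
0 0.0425 -0.011 [271.90102212  95.16983867]
0 0.0425 0.011 [266.18417251  92.25690909]
0.013 -0.0425 -0.011 [251.34608456  78.31418464]
0.013 -0.0425 0.011 [245.58417769  75.3046566 ]
0.013 0.0425 -0.011 [274.48100361  90.13894596]
0.013 0.0425 0.011 [268.79607583  87.13645375]
0.043 -0.0425 -0.011 [256.93997202  67.18838888]
0.043 -0.0425 0.011 [251.24213451  63.9933543 ]
0.043 0.0425 -0.011 [280.46765392  78.47685084]
0.043 0.0425 0.011 [274.85843159  75.26655421]
```

View pics/s1d.png

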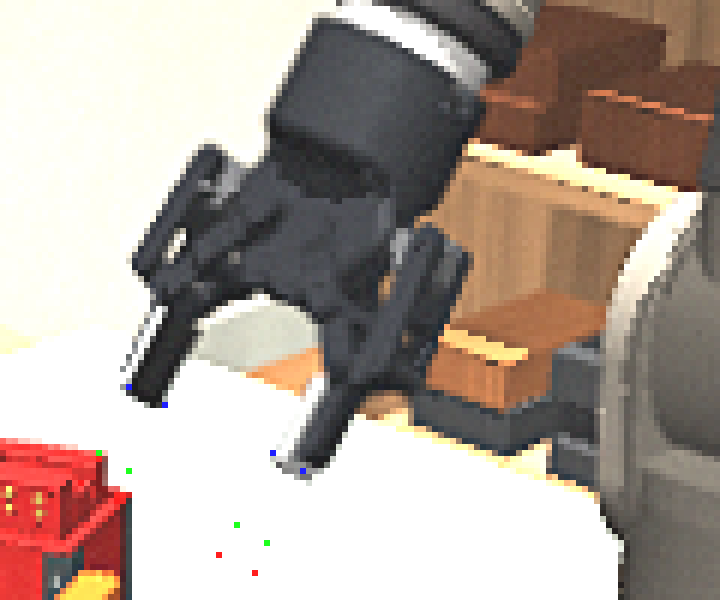

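```bash
python3 - <<'E'
from h import *
s=cv2.imread('pics/s2.png')
p=np.array([.4545,.0235,.168]);R=Ro.from_rotvec([0.027,1.117,-0.044])
for r,c in ((0,(0,0,255)),(.003,(0,255,0)),(.033,(255,0,0))):
  for y in (-.021,.021):
    for z in (-.011,.011):
      u=proj('scene',[p+R.apply([-r,y,z])])[0];s=cv2.circle(s,tuple(int(round(v)) for v in u),0,c,-1)
c=s[60:160,240:340]
cv2.imwrite('pics/s2d.png',cv2.convertScaleAbs(cv2.resize(c,None,fx=6,fy=6,interpolation=cv2.INTER_NEAREST),alpha=1.5,beta=30))
E
```

```text
(no output)
```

View pics/s2d.png

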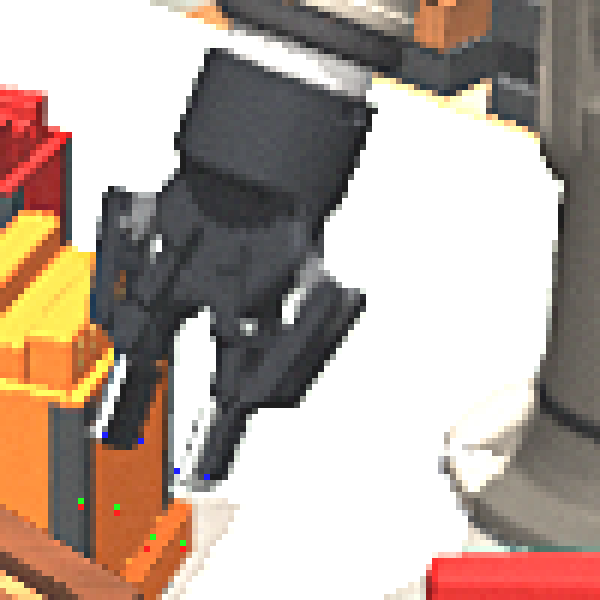

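```bash
cat >> h.py <<'E'
r_tip=.032
def nom(tip,psi,th):
    R=tgt(psi,th);return np.array(tip)+R.apply([r_tip,0,0]),R
E
python3 - <<'E'
from sim import *
from h import *
np.set_printoptions(precision=3,suppress=True)
q=get_obs()['joints']
def runT(q,way,n=8):
    for (a,ta,sa),(b,tb,sb) in zip(way[:-1],way[1:]):
        for k in range(1,n+1):
            f=k/n;p,R=nom(np.array(a)*(1-f)+np.array(b)*f,sa*(1-f)+sb*f,ta*(1-f)+tb*f);q,e1,e2=step(p,R,q)
        print(b,tb,q,round(e1,2),round(e2,2))
a=((.473,.0256,.0445),.38,-.03)
runT(q,[a,((.458,.0235,.0445),.33,-.06),((.458,.0235,.016),.3,-.06),((.468,.023,.016),.34,-.06),((.49,.027,.016),.38,0.),((.52,.03,.016),.43,.05),((.56,.035,.016),.45,.05),((.608,.04,.016),.45,.05)])
a=((.458,.0235,.0445),.33,-.06)
for w in (((.458,.0235,.0445),.33,-.06),((.458,.0235,.016),.3,-.06)): print(rel(*nom(w[0],w[2],w[1])))
E
```

```text
(0.458, 0.0235, 0.0445) 0.33 [ 0.042  0.378 -0.341  2.421  1.381  0.229 -0.086] 0.0 0.0
(0.458, 0.0235, 0.016) 0.3 [ 0.049  0.455 -0.343  2.408  1.532  0.236 -0.226] 0.0 0.0
(0.468, 0.023, 0.016) 0.34 [ 0.101  0.472 -0.405  2.41   1.719  0.28  -0.401] 0.0 0.0
(0.49, 0.027, 0.016) 0.38 [ 0.151  0.499 -0.449  2.388  1.858  0.299 -0.453] 0.0 0.0
(0.52, 0.03, 0.016) 0.43 [ 0.209  0.538 -0.499  2.353  1.99   0.328 -0.497] 0.0 0.0
(0.56, 0.035, 0.016) 0.45 [ 0.174  0.565 -0.456  2.28   1.953  0.311 -0.446] 0.0 0.0
(0.608, 0.04, 0.016) 0.45 [ 0.076  0.586 -0.336  2.179  1.798  0.24  -0.294] 0.0 0.0
[ 0.027  0.05  -0.01  -0.006 -0.003 -0.016]
[ 0.028  0.08  -0.01   0.021 -0.003 -0.027]
```

apply_moves(
  series="0.009 0.017 -0.003 -0.002 -0.001 -0.005 0.5; 0.018 0.034 -0.007 -0.004 -0.002 -0.010 0.5; 0.027 0.05 -0.01 -0.006 -0.003 -0.016 0.5; 0.027 0.058 -0.01 0.000 -0.003 -0.019 0.5; 0.028 0.066 -0.01 0.006 -0.003 -0.021 0.5; 0.028 0.073 -0.01 0.012 -0.003 -0.024 0.5; 0.028 0.08 -0.01 0.017 -0.003 -0.0255 0.5; 0.028 0.08 -0.01 0.017 -0.003 -0.0255 0.5",
)

```text
clock: 9.85
tcp_pos: [0.4674, 0.0232, -0.011]
orientation: [0.038, 1.271, -0.052]
contact_force: [0.8, -0.6, -0.1]
grip_width: 0.0426
```

```bash
python3 st.py; bash shot.sh 7 "wrist scene"
python3 -c "
from h import *
np.set_printoptions(precision=4,suppress=True)
o=get_obs();R=Ro.from_rotvec(o['orientation']);print('tip',o['tcp_pos']-R.apply([r_tip,0,0]))
print(rel(*nom([.468,.0235,.016],-.06,.34)))
s=cv2.imread('pics/w7.png');cv2.imwrite('pics/w7c.png',cv2.resize(s[190:300,130:390],None,fx=3,fy=3,interpolation=cv2.INTER_CUBIC))
for y in (-.021,.021):
  print((proj('wrist',[o['tcp_pos']+R.apply([-r_tip,y,z]) for z in (-.011,.011)])-[130,190])*3)
"
```

```text
t 9.85 tcp [ 0.467  0.023 -0.011] fkerr [0.232 0.407 0.17 ] q [ 0.032  0.443 -0.326  2.407  1.477  0.227 -0.176] F [ 0.751 -0.578 -0.064]
theta 0.29890617358380533 psi -0.061138302132413315 ypsi -0.0604187709428376 g 0.042610875577437826
tip [0.458  0.0238 0.02  ]
[-0.0003 -0.0403  0.0003  0.0067  0.0003  0.0096]
[[249.7788 118.994 ]
 [254.8741 231.7076]]
[[494.7064 118.8592]
 [489.4453 231.575 ]]
```

View pics/w7c.png

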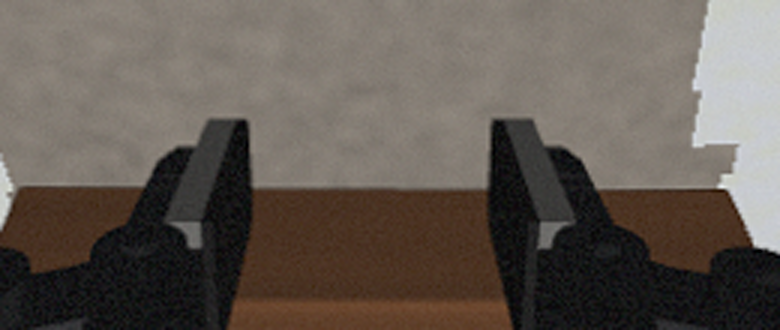

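apply_moves(
  series="0 -0.01 0 0.003 0 0.001 0.5; 0 -0.02 0 0.0045 0 0.004 0.5; 0 -0.03 0 0.006 0 0.007 0.5; 0 -0.04 0 0.0067 0 0.0096 0.5; 0 -0.04 0 0.0067 0 0.0096 0.5",
)

```text
clock: 10.58
tcp_pos: [0.4786, 0.0225, -0.0139]
orientation: [0.037, 1.23, -0.053]
contact_force: [-0.3, -0.8, -0.3]
grip_width: 0.0424
```

```bash
python3 st.py
python3 -c "
from h import *
np.set_printoptions(precision=4,suppress=True)
o=get_obs();R=Ro.from_rotvec(o['orientation']);print('tip',o['tcp_pos']-R.apply([r_tip,0,0]))
for w in (([.474,.0245,.016],-.05,.35),([.482,.0255,.016],-.03,.36),([.490,.0265,.016],0.0,.38)): print(rel(*nom(*w)))
"
```

```text
t 10.575 tcp [ 0.479  0.022 -0.014] fkerr [0.219 0.525 0.21 ] q [ 0.081  0.468 -0.384  2.411  1.721  0.271 -0.408] F [-0.337 -0.842 -0.252]
theta 0.33999046523226517 psi -0.060651119772503745 ypsi -0.06041580897722834 g 0.04244234798265934
tip [0.468  0.0231 0.0162]
[-0.0098 -0.01    0.0036  0.0022  0.0019  0.0058]
[-0.0285 -0.02    0.0105  0.0048  0.0036  0.0136]
[-0.0565 -0.04    0.0214  0.0075  0.0054  0.0217]
```

Now the first real push on the base board.

apply_moves(
  series="0 0 0 0.0005 0 0.002 0.5; -0.004 -0.005 0.001 0.001 0.001 0.004 0.5; -0.0098 -0.01 0.0036 0.0022 0.0019 0.0058 0.5; -0.015 -0.013 0.006 0.003 0.0025 0.008 0.5; -0.022 -0.017 0.008 0.004 0.003 0.0105 0.5; -0.0285 -0.02 0.0105 0.0048 0.0036 0.0136 0.5; -0.038 -0.027 0.014 0.0057 0.0042 0.0163 0.5; -0.047 -0.034 0.018 0.0066 0.0048 0.019 0.5; -0.0565 -0.04 0.0214 0.0075 0.0054 0.0217 0.5",
)

```text
clock: 11.7
tcp_pos: [0.4966, 0.0248, -0.0162]
orientation: [0.0, 1.199, -0.002]
contact_force: [-11.3, -2.8, 0.4]
grip_width: 0.0432
```

```bash
python3 st.py; bash shot.sh 8 "wrist scene"
python3 -c "
from h import *
np.set_printoptions(precision=4,suppress=True)
o=get_obs();R=Ro.from_rotvec(o['orientation']);print('tip',o['tcp_pos']-R.apply([r_tip,0,0]))
for w in (([.50,.028,.016],.03,.40),([.510,.0295,.016],.06,.41),([.520,.031,.016],0.09,.43)): print(rel(*nom(*w)))
s=cv2.imread('pics/w8.png');cv2.imwrite('pics/w8c.png',cv2.resize(s[190:300,130:390],None,fx=3,fy=3,interpolation=cv2.INTER_CUBIC))
s=cv2.imread('pics/s8.png');cv2.imwrite('pics/s8c.png',cv2.resize(s[100:250,150:320],None,fx=4,fy=4,interpolation=cv2.INTER_CUBIC))"
```

```text
t 11.7 tcp [ 0.497  0.025 -0.016] fkerr [0.211 0.589 0.244] q [ 0.136  0.497 -0.43   2.395  1.864  0.29  -0.465] F [-11.296  -2.758   0.354]
theta 0.3720913485430261 psi -0.004450784753528919 ypsi -0.0019246086388318372 g 0.04322788676133398
tip [0.4853 0.0249 0.0137]
[-0.0294 -0.0276  0.0129  0.0032  0.0036  0.0154]
[-0.057  -0.0376  0.0245  0.0068  0.0055  0.025 ]
[-0.0844 -0.0576  0.0368  0.0104  0.0074  0.0349]
```

View pics/w8c.png

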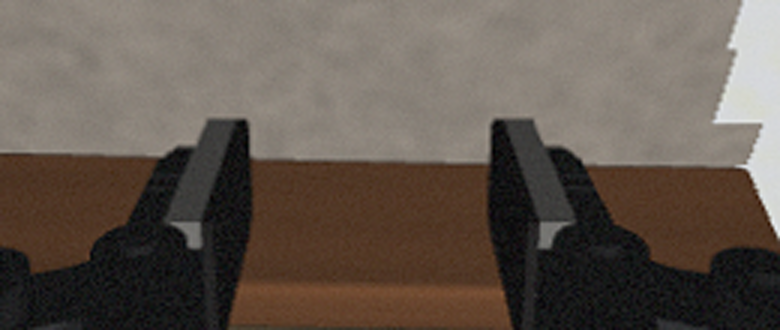

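View pics/s8c.png

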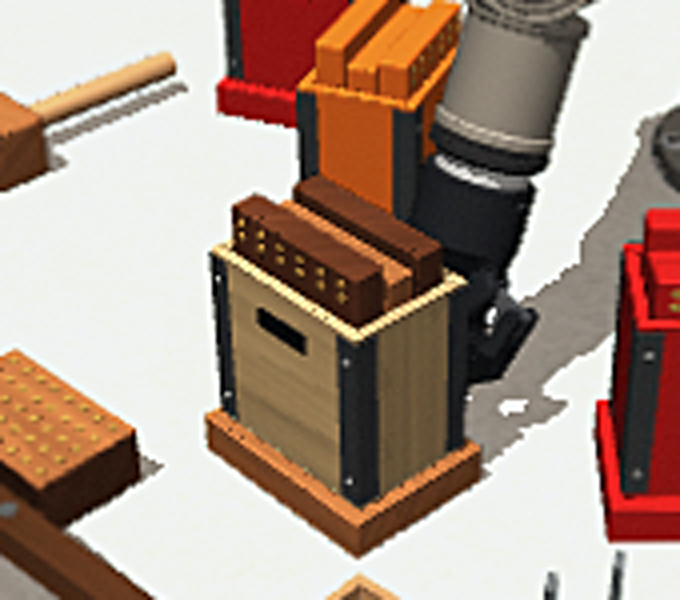

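apply_moves(
  series="-0.008 -0.008 0.003 0.001 0.001 0.004 0.5; -0.016 -0.015 0.007 0.002 0.002 0.008 0.5; -0.023 -0.022 0.01 0.0026 0.003 0.012 0.5; -0.0294 -0.0276 0.0129 0.0032 0.0036 0.0154 0.5; -0.043 -0.033 0.018 0.005 0.0046 0.020 0.5; -0.057 -0.0376 0.0245 0.0068 0.0055 0.025 0.5; -0.071 -0.048 0.031 0.0086 0.0065 0.030 0.5; -0.0844 -0.0576 0.0368 0.0104 0.0074 0.0349 0.5; -0.0844 -0.0576 0.0368 0.0104 0.0074 0.0349 0.5",
)

```text
clock: 12.92
tcp_pos: [0.5342, 0.0327, -0.0129]
orientation: [-0.051, 1.139, 0.081]
contact_force: [-6.1, -2.4, -4.4]
grip_width: 0.0431
```

```bash
python3 st.py; bash shot.sh 9 "wrist scene top"
python3 -c "
from h import *
np.set_printoptions(precision=4,suppress=True)
o=get_obs();R=Ro.from_rotvec(o['orientation']);print('tip',o['tcp_pos']-R.apply([r_tip,0,0]))
s=cv2.imread('pics/w9.png');cv2.imwrite('pics/w9c.png',cv2.resize(s[190:300,100:360],None,fx=3,fy=3,interpolation=cv2.INTER_CUBIC))
s=cv2.imread('pics/t9.png');cv2.imwrite('pics/t9c.png',cv2.resize(s[105:205,140:345],None,fx=3.9,fy=3.9,interpolation=cv2.INTER_CUBIC))
s=cv2.imread('pics/s9.png');cv2.imwrite('pics/s9c.png',cv2.resize(s[130:300,120:320],None,fx=3.5,fy=3.5,interpolation=cv2.INTER_CUBIC))"
```

```text
t 12.925 tcp [ 0.534  0.033 -0.013] fkerr [0.201 0.655 0.296] q [ 0.209  0.535 -0.487  2.351  2.027  0.303 -0.489] F [-6.089 -2.371 -4.367]
theta 0.4308069980663807 psi 0.09230817338263884 ypsi 0.09059015538989772 g 0.043071030256231144
tip [0.5209 0.0316 0.0163]
```

View pics/w9.png

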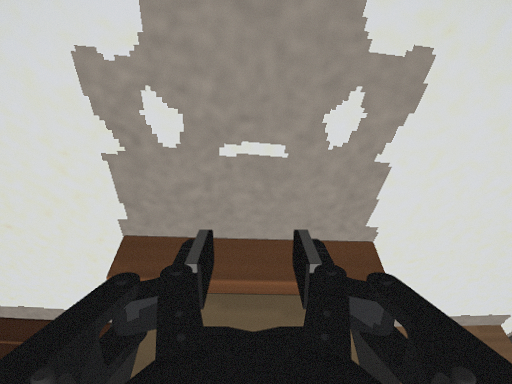

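View pics/t9c.png

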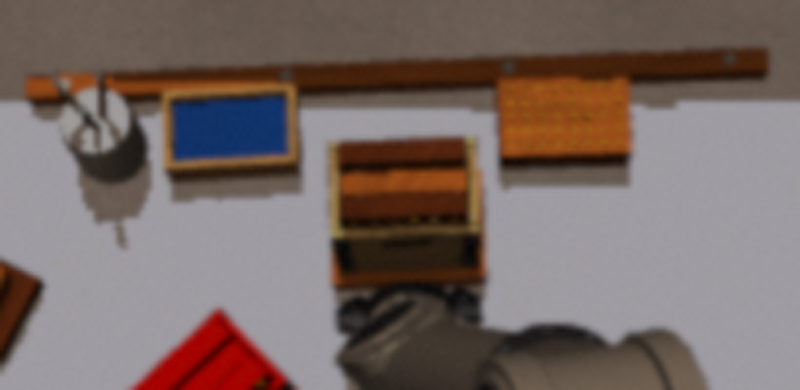

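View pics/s9c.png

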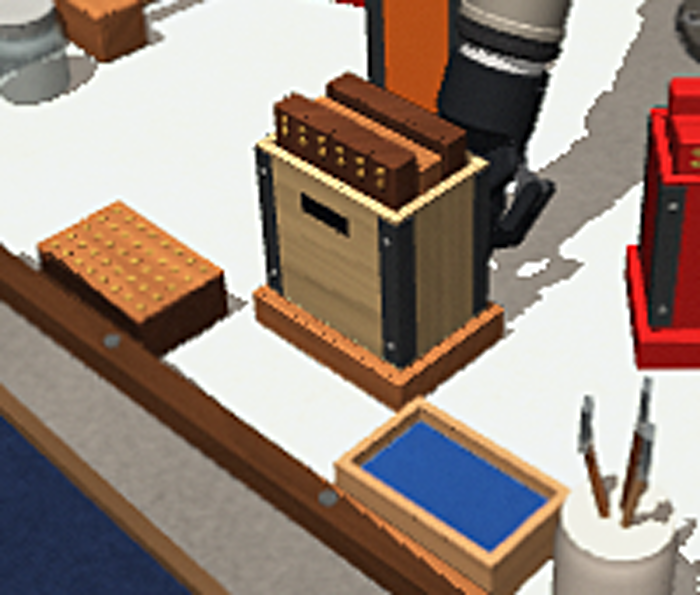

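```bash
cat > meas.py <<'E'
import sys
from h import *
np.set_printoptions(precision=4,suppress=True)
v=list(map(float,sys.argv[1:5]))
def show(P):
    d=P[1]-P[0];yaw=np.arctan2(-d[0],d[1]);m=P.mean(0);print('frontmid',m[:2],'len',np.linalg.norm(d),'yaw',yaw,'centre',m[:2]+.055*np.array([np.cos(yaw),np.sin(yaw)]))
show(onz('wrist',[v[:2],v[2:]],0))
E
python3 -c "
import cv2
s=cv2.imread('pics/w9.png');cv2.imwrite('pics/w9c.png',cv2.resize(s[220:290,100:400],None,fx=2.6,fy=2.6,interpolation=cv2.INTER_CUBIC))"
python3 meas.py 125 236 374 241
python3 - <<'E'
from h import *
np.set_printoptions(precision=4,suppress=True)
P=onz('scene',S([(254,307),(404,407),(503,330)]),0);print(P,np.linalg.norm(np.diff(P,axis=0),axis=1))
P=onz('scene',S([(254,288),(403,383),(503,308)]),0.03);print(P,np.linalg.norm(np.diff(P,axis=0),axis=1))
P=onz('top',T([(333,287),(485,286)]),0.0);print(P)
E
```

```text
frontmid [0.5327 0.0307] len 0.14905278757356924 yaw 0.057490459894963424 centre [0.5876 0.0339]
[[ 0.6361 -0.0498  0.    ]
 [ 0.6301  0.1078  0.    ]
 [ 0.5227  0.1005  0.    ]] [0.1577 0.1077]
[[ 0.6431 -0.0373  0.03  ]
 [ 0.6353  0.1133  0.03  ]
 [ 0.5305  0.1072  0.03  ]] [0.1508 0.1051]
[[ 0.5295  0.1021  0.    ]
 [ 0.5317 -0.0466  0.    ]]
```

View pics/w9c.png

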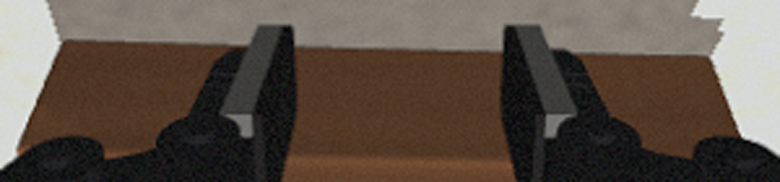

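```bash
python3 meas.py 124.6 235.4 373.8 241.5
python3 -c "
from h import *
np.set_printoptions(precision=4,suppress=True)
for w in (([.54,.0341,.016],.08,.44),([.555,.0363,.016],.07,.45),([.57,.0383,.016],0.06,.45)): print(rel(*nom(*w)))
"
```

```text
frontmid [0.5327 0.0307] len 0.14917830139462557 yaw 0.0506337160633773 centre [0.5876 0.0335]
[ 0.0094 -0.0091 -0.0052  0.0083  0.0006  0.0176]
[ 0.0184 -0.0191 -0.0095  0.0146  0.0013  0.0317]
[ 0.0274 -0.0191 -0.0137  0.021   0.0017  0.0454]
```

apply_moves(
  series="0.002 -0.002 -0.001 0.002 0 0.0044 0.5; 0.0045 -0.0045 -0.0025 0.004 0.0003 0.009 0.5; 0.007 -0.007 -0.004 0.006 0.0005 0.0132 0.5; 0.0094 -0.0091 -0.0052 0.0083 0.0006 0.0176 0.5; 0.012 -0.012 -0.0065 0.010 0.0008 0.022 0.5; 0.0155 -0.016 -0.008 0.0123 0.001 0.027 0.5; 0.0184 -0.0191 -0.0095 0.0146 0.0013 0.0317 0.5; 0.0215 -0.0191 -0.011 0.0167 0.0014 0.0363 0.5; 0.0245 -0.0191 -0.0125 0.0188 0.0016 0.041 0.5; 0.0274 -0.0191 -0.0137 0.021 0.0017 0.0454 0.5; 0.0274 -0.0191 -0.0137 0.021 0.0017 0.0454 0.5",
)

```text
clock: 14.45
tcp_pos: [0.5832, 0.0401, -0.0129]
orientation: [-0.035, 1.121, 0.056]
contact_force: [-8.3, -0.9, -2.7]
grip_width: 0.0426
```

```bash
python3 st.py; bash shot.sh 10 "wrist scene top"
python3 -c "
from h import *
np.set_printoptions(precision=4,suppress=True)
o=get_obs();R=Ro.from_rotvec(o['orientation']);print('tip',o['tcp_pos']-R.apply([r_tip,0,0]))
s=cv2.imread('pics/w10.png');cv2.imwrite('pics/w10c.png',cv2.resize(s[220:290,100:400],None,fx=2.6,fy=2.6,interpolation=cv2.INTER_CUBIC))
s=cv2.imread('pics/t10.png');cv2.imwrite('pics/t10c.png',cv2.resize(s[105:205,140:345],None,fx=3.9,fy=3.9,interpolation=cv2.INTER_CUBIC))
s=cv2.imread('pics/s10.png');cv2.imwrite('pics/s10c.png',cv2.resize(s[130:300,120:320],None,fx=3.5,fy=3.5,interpolation=cv2.INTER_CUBIC))"
```

```text
t 14.45 tcp [ 0.583  0.04  -0.013] fkerr [0.232 0.612 0.294] q [ 0.137  0.565 -0.418  2.26   1.936  0.285 -0.426] F [-8.319 -0.925 -2.713]
theta 0.449253952974217 psi 0.06321973451499133 ypsi 0.062270721153871805 g 0.04260801674771636
tip [0.5694 0.0393 0.0159]
```

View pics/w10c.png

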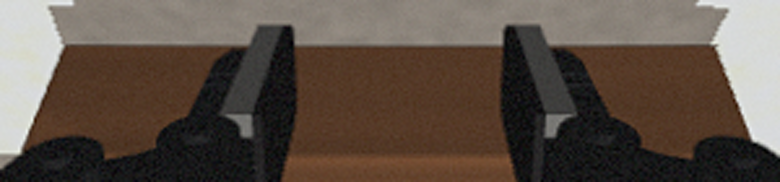

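View pics/t10c.png

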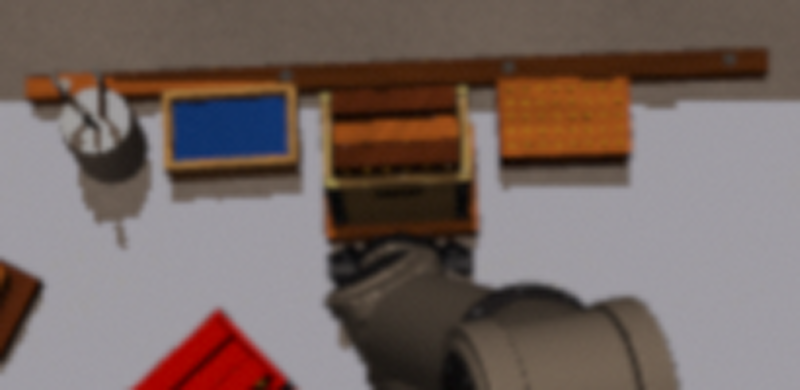

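View pics/s10c.png

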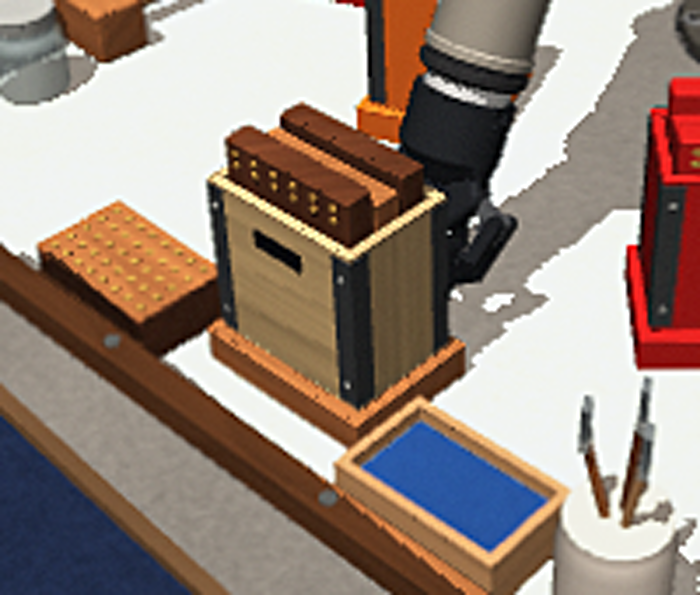

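```bash
python3 meas.py 125.4 236.9 374.2 236.9
python3 - <<'E'
from h import *
np.set_printoptions(precision=4,suppress=True)
P=onz('scene',S([(212,352),(355,446),(464,367)]),0);print(P,np.linalg.norm(np.diff(P,axis=0),axis=1))
P=onz('scene',S([(212,332),(357,424),(464,347)]),0.03);print(P,np.linalg.norm(np.diff(P,axis=0),axis=1))
P=onz('top',T([(327,239),(474,239)]),0.0);print(P,P.mean(0))
E
```

```text
frontmid [0.5797 0.0375] len 0.1477642554236953 yaw 0.0607764408446035 centre [0.6346 0.0408]
[[ 0.6898 -0.032   0.    ]
 [ 0.6796  0.1118 -0.    ]
 [ 0.5715  0.1084  0.    ]] [0.1442 0.1082]
[[ 0.6952 -0.0202  0.03  ]
 [ 0.6839  0.1205  0.03  ]
 [ 0.5801  0.1169  0.03  ]] [0.1412 0.1039]
[[ 0.578   0.1091  0.    ]
 [ 0.5793 -0.0356  0.    ]] [0.5787 0.0368 0.    ]
```

```bash
python3 -c "
from h import *
np.set_printoptions(precision=4,suppress=True)
for w in (([.585,.0400,.016],.055,.45),([.600,.0407,.016],.05,.45),([.606,.041,.016],0.05,.45),([.612,.0413,.016],0.05,.45)): print(rel(*nom(*w)))
"
```

```text
[ 0.0064 -0.0007 -0.0038  0.0067 -0.0004  0.0141]
[ 0.0109 -0.0007 -0.0059  0.0133 -0.0007  0.0277]
[ 0.0109 -0.0007 -0.0059  0.0159 -0.0008  0.0331]
[ 0.0109 -0.0007 -0.0059  0.0185 -0.0009  0.0385]
```

apply_moves(
  series="0.002 0 -0.001 0.0017 -0.0001 0.0035 0.5; 0.0035 0 -0.002 0.0034 -0.0002 0.007 0.5; 0.005 -0.0005 -0.003 0.005 -0.0003 0.0105 0.5; 0.0064 -0.0007 -0.0038 0.0067 -0.0004 0.0141 0.5; 0.008 -0.0007 -0.0045 0.0084 -0.0005 0.0175 0.5; 0.009 -0.0007 -0.005 0.010 -0.0006 0.021 0.5; 0.010 -0.0007 -0.0055 0.0117 -0.0007 0.0243 0.5; 0.0109 -0.0007 -0.0059 0.0133 -0.0007 0.0277 0.5; 0.0109 -0.0007 -0.0059 0.0133 -0.0007 0.0277 0.5",
)

```text
clock: 15.72
tcp_pos: [0.6138, 0.0418, -0.0128]
orientation: [-0.028, 1.121, 0.045]
contact_force: [-8.2, 0.4, -3.7]
grip_width: 0.0426
```

```bash
python3 st.py; bash shot.sh 11 "wrist scene top"
python3 -c "
from h import *
np.set_printoptions(precision=4,suppress=True)
o=get_obs();R=Ro.from_rotvec(o['orientation']);print('tip',o['tcp_pos']-R.apply([r_tip,0,0]))
s=cv2.imread('pics/w11.png');cv2.imwrite('pics/w11c.png',cv2.resize(s[220:290,100:400],None,fx=2.6,fy=2.6,interpolation=cv2.INTER_CUBIC))
s=cv2.imread('pics/t11.png');cv2.imwrite('pics/t11c.png',cv2.resize(s[105:205,140:345],None,fx=3.9,fy=3.9,interpolation=cv2.INTER_CUBIC))
s=cv2.imread('pics/s11.png');cv2.imwrite('pics/s11c.png',cv2.resize(s[130:300,120:320],None,fx=3.5,fy=3.5,interpolation=cv2.INTER_CUBIC))"
```

```text
t 15.725 tcp [ 0.614  0.042 -0.013] fkerr [0.263 0.56  0.276] q [ 0.079  0.58  -0.346  2.196  1.829  0.247 -0.331] F [-8.24   0.355 -3.715]
theta 0.4499093756503439 psi 0.050973664681966374 ypsi 0.050585124525184766 g 0.04256631920982689
tip [0.6    0.0411 0.016 ]
```

View pics/w11c.png

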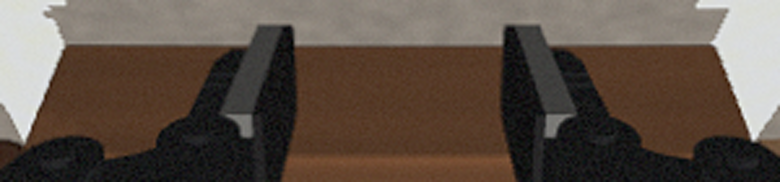

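View pics/t11c.png

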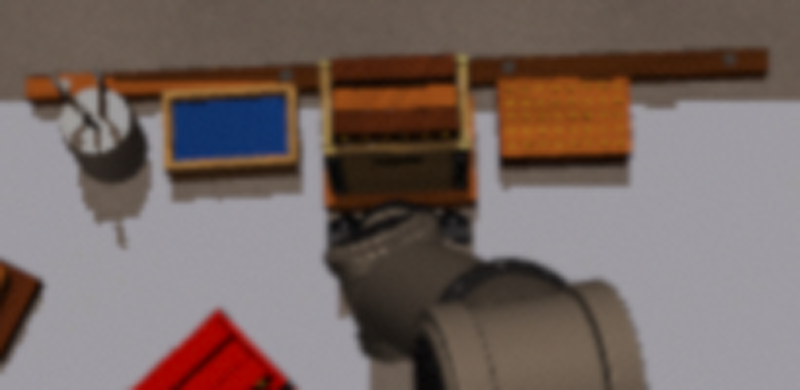

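View pics/s11c.png

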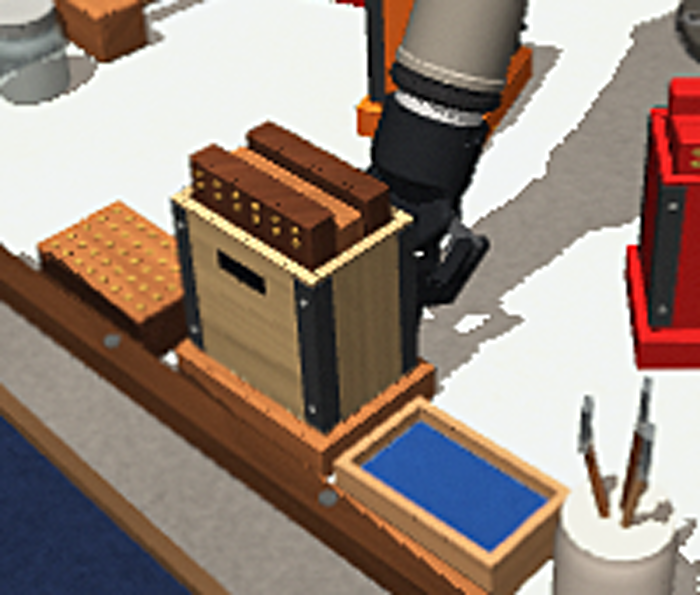

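apply_moves(
  series="0 0 0 0.0008 0 0.0018 0.5; 0 0 0 0.0016 0 0.0036 0.5; 0 0 0 0.0024 0 0.0054 0.5; 0 0 0 0.0032 0 0.0072 0.5; 0 0 0 0.0036 0 0.008 0.5; 0 0 0 0.0036 0 0.008 0.5",
)

```text
clock: 16.62
tcp_pos: [0.6223, 0.042, -0.0128]
orientation: [-0.028, 1.121, 0.045]
contact_force: [-9.0, 0.5, -4.7]
grip_width: 0.0425
```

```bash
python3 st.py
```

```text
t 16.625 tcp [ 0.622  0.042 -0.013] fkerr [0.272 0.541 0.271] q [ 0.064  0.585 -0.326  2.177  1.791  0.235 -0.293] F [-9.009  0.5   -4.694]
theta 0.4494777664795879 psi 0.05040338159400903 ypsi 0.05030857536262251 g 0.042520383839176154
```

Not yet at the batten; continue in small steps and watch the force.

apply_moves(
  series="0 0 0 0.0004 0 0.0009 0.5; 0 0 0 0.0008 0 0.0018 0.5; 0 0 0 0.0012 0 0.0027 0.5; 0 0 0 0.0012 0 0.0027 0.5",
)

```text
clock: 17.12
tcp_pos: [0.6253, 0.0421, -0.0128]
orientation: [-0.028, 1.121, 0.045]
contact_force: [-8.3, 1.1, -4.7]
grip_width: 0.0428
```

apply_moves(
  series="0 0 0 0.0004 0 0.0009 0.5; 0 0 0 0.0008 0 0.0018 0.5; 0 0 0 0.0012 0 0.0027 0.5; 0 0 0 0.0012 0 0.0027 0.5",
)

```text
clock: 17.62
tcp_pos: [0.6272, 0.0422, -0.0129]
orientation: [-0.028, 1.122, 0.045]
contact_force: [-12.3, -1.1, -0.3]
grip_width: 0.0425
```

apply_moves(
  series="0 0 0 0.0004 0 0.0009 0.5; 0 0 0 0.0008 0 0.0018 0.5; 0 0 0 0.0012 0 0.0027 0.5; 0 0 0 0.0012 0 0.0027 0.5",
)

```text
clock: 18.12
tcp_pos: [0.6274, 0.0422, -0.0132]
orientation: [-0.029, 1.125, 0.045]
contact_force: [-26.5, -2.0, 13.4]
grip_width: 0.0426
```

```bash
python3 st.py; bash shot.sh 12 "wrist scene top"
python3 -c "
from h import *
s=cv2.imread('pics/w12.png');cv2.imwrite('pics/w12c.png',cv2.resize(s[220:290,100:400],None,fx=2.6,fy=2.6,interpolation=cv2.INTER_CUBIC))
s=cv2.imread('pics/t12.png');cv2.imwrite('pics/t12c.png',cv2.resize(s[105:205,140:345],None,fx=3.9,fy=3.9,interpolation=cv2.INTER_CUBIC))
s=cv2.imread('pics/s12.png');cv2.imwrite('pics/s12c.png',cv2.resize(s[180:290,130:280],None,fx=5,fy=5,interpolation=cv2.INTER_CUBIC))"
```

```text
t 18.125 tcp [ 0.627  0.042 -0.013] fkerr [0.28  0.519 0.264] q [ 0.051  0.588 -0.309  2.164  1.746  0.224 -0.248] F [-26.465  -2.036  13.417]
theta 0.4456092445932329 psi 0.05043803413953468 ypsi 0.05070242873133041 g 0.04258819438191506
```

View pics/w12c.png

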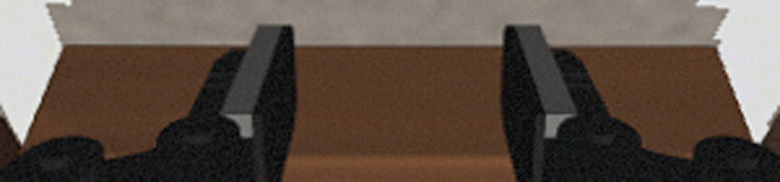

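View pics/t12c.png

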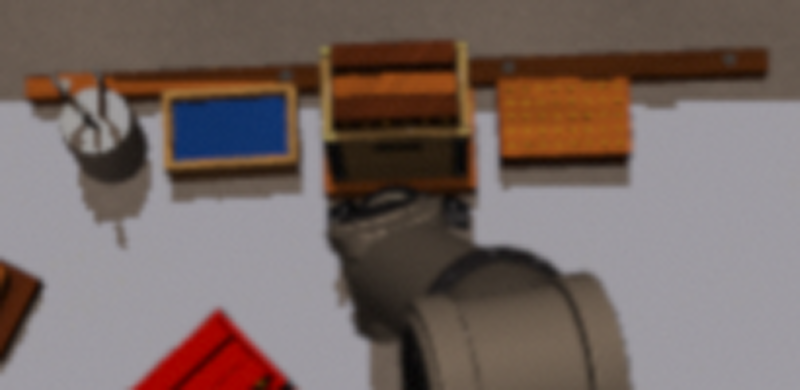

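View pics/s12c.png

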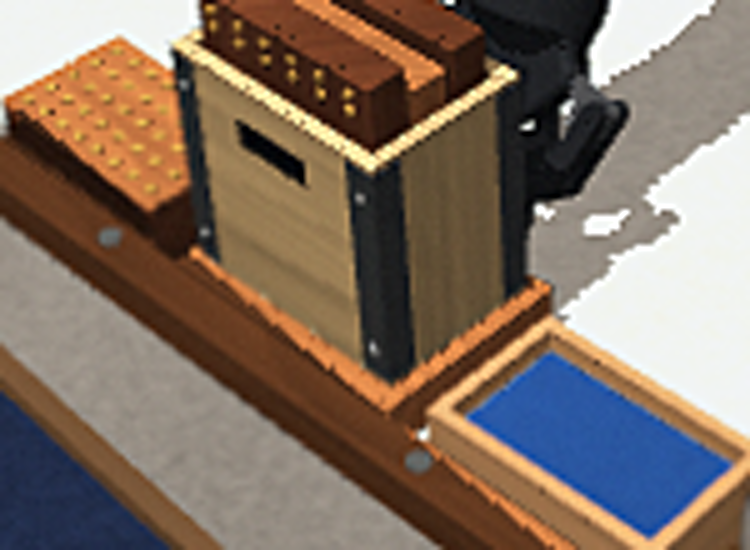

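apply_moves(
  series="0 0 0 -0.0012 0 -0.0027 0.5; 0 0 0 -0.0025 0 -0.0054 0.5; 0 0 0 -0.004 0 -0.009 0.5; 0 0 0 -0.0065 0 -0.0135 0.5; 0 0 0 -0.0107 0 -0.0225 0.5; 0 0 0 -0.015 0 -0.0315 0.5; 0 0 0 -0.0215 0 -0.045 0.5; 0 0 0 -0.03 0 -0.063 0.5; 0 0 0 -0.03 0 -0.063 0.5",
)

```text
clock: 19.4
tcp_pos: [0.5646, 0.0385, -0.0107]
orientation: [-0.028, 1.115, 0.044]
contact_force: [0.4, -0.1, -0.8]
grip_width: 0.0425
```

```bash
python3 st.py; bash shot.sh 13 "wrist scene top"
python3 -c "
from h import *
s=cv2.imread('pics/w13.png');cv2.imwrite('pics/w13.png',s)
s=cv2.imread('pics/t13.png');cv2.imwrite('pics/t13c.png',cv2.resize(s[105:165,170:320],None,fx=5.2,fy=5.2,interpolation=cv2.INTER_CUBIC))
s=cv2.imread('pics/s13.png');cv2.imwrite('pics/s13c.png',cv2.resize(s[180:290,130:280],None,fx=5,fy=5,interpolation=cv2.INTER_CUBIC))"
```

```text
t 19.4 tcp [ 0.565  0.039 -0.011] fkerr [0.205 0.63  0.313] q [ 0.184  0.557 -0.483  2.302  1.975  0.332 -0.48 ] F [ 0.425 -0.072 -0.803]
theta 0.4555662957777721 psi 0.047912600029582954 ypsi 0.04951136468632076 g 0.04245719558068626
```

View pics/w13.png

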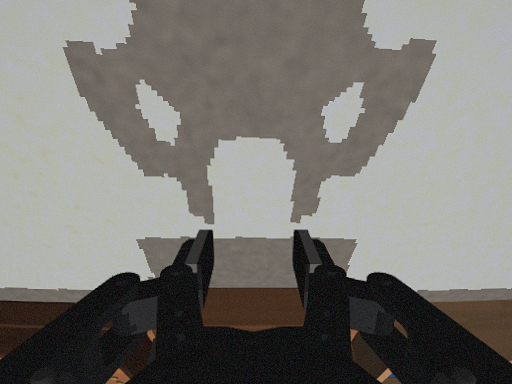

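View pics/t13c.png

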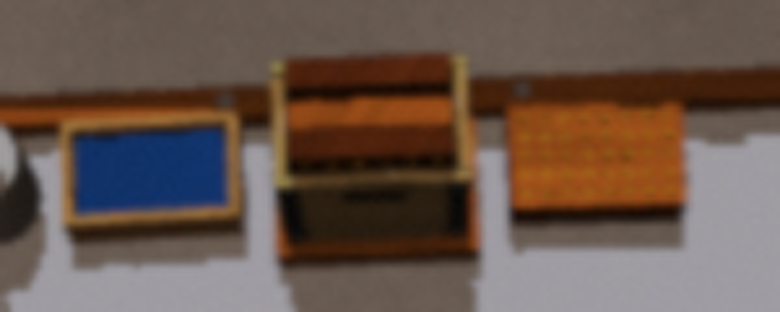

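View pics/s13c.png

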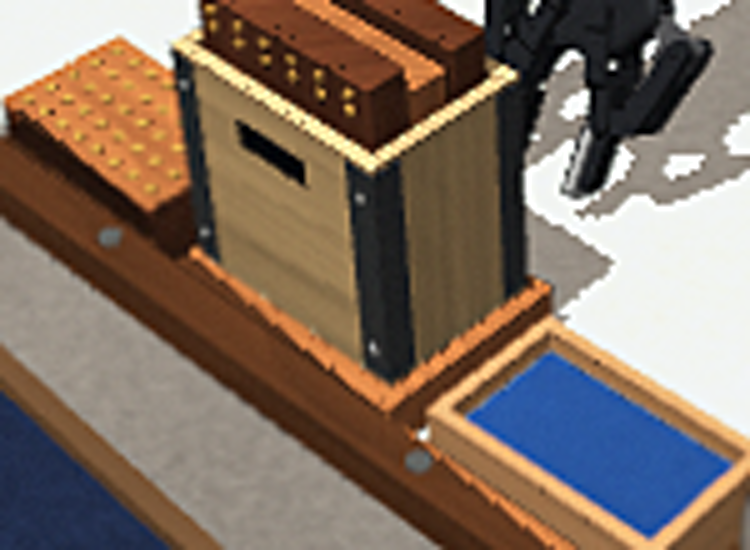

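```bash
python3 -c "
from bench import *
print(get_obs()['contact_force'],hand_in())"
```

```text
the job is handed in; nothing more can be done
[-0.12660283  0.07033673 -0.35901718] None
```

The plywood crate now stands in its gap against the batten. I pushed it there upright, low on its base board, with two half-open fingertips, then backed the arm clear and handed the job in at about 19.5 s.

- **Identity:** I took the plywood crate at top-view pixel (247,173). I left the red crates at (193,211) and (353,261) and the orange one at (294,228) alone.
- **Seating:** The force was about 8–11 N while it slid. It rose to 26 N as the crate met the batten and stopped. In the last pictures the back of the board runs parallel to the batten and touching it.
- **Centring:** The crate is within about 2 mm of the middle of the gap. The cameras disagreed by up to about 8 mm on sideways positions, so I judged this from the gaps on either side in the top view. Those came out about 45 mm in total where about 40 mm was expected.
- **Neighbours:** The colour-pad box and the big block look unmoved in the pictures.
- **Arm:** It stands about 50 mm clear of the crate and reads near-zero force.
- **Disagreement found:** The fingertips in the scene and wrist pictures are about 32 mm behind the reported TCP at half opening. Because of this, my first approach came in above the base board. I stopped it about 8 mm short of the wall, with no contact, and lowered the fingers before pushing.

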